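Snap the back cap onto a loop-tie slide

ROBOT

A 7-joint arm with a two-finger parallel gripper is mounted at the origin on the work surface. World frame = base frame: x ahead of the robot, y to its left, z up, the work surface at z = 0. Lengths are in m, angles in rad, forces in N, time in s.
With the tool pointing down it reaches from about 0.425 to 0.95 m from the base axis. Payload 4.7 kg.
Tool frame: the origin (TCP) lies at the very end of the fingers, on their centre line; the grasp point (between the pads) lies 19 mm behind it; z points along the fingers, x is the direction in which the jaws open and shut, and the axes are right-handed (so a half turn about z gives the same grasp; the last joint's range is limited). The gripper opens to 87 mm and grips with 3 to 60 N. Pads are 19 mm wide; open, the fingers measure 117 mm over their backs; the gripper's body (75 mm by 190 mm) begins 51 mm behind the grasp point.
Start: joints at [1.237, 0.469, -0.049, 1.532, 0.024, 1.141, -0.082], TCP at [0.203, -0.644, 0.196] pointing down, gripper open.
Joint ranges: [-2.59, 2.59], [-0.33, 1.99], [-1.39, 1.29], [0.1, 2.45], [-1.04, 4.18], [0.21, 1.99], [-2.66, 2.66]. Speed limits (rad/s): [2.57, 2.57, 3.14, 3.14, 3.14, 3.14, 3.14].

INTERFACE

Orientations are given as a 3x3 rotation matrix whose columns are the frame's x, y, z axes.
In Python, from plant import ctrl gives the robot as it stands.
- The arm moves only by the shell command python3 -m creep 'ROWS'. ROWS is a JSON object of lists of equal length, an entry for each row: "dp": the shift along the tool's x, y, z in cm, a list of three; "rotation": the turn, a rotation vector about the tool's x, y, z in rad, a list of three; "fingers": the opening, from 0 (shut) to 1 (fully open). In form: {"dp": [[tx, ty, tz], ...], "rotation": [[rx, ry, rz], ...], "fingers": [fingers, ...]}. A call has exactly 8 rows; each row shifts and turns the commanded pose from where the row before left it, along the tool's axes as they then stand; what a row does not reach is not made up. A row lasts 1/10 s, in which the tool goes at most 50 mm and 8.59 degrees, less where a joint would pass 70% of its speed; a pose out of reach is approached as far as the arm can. A call with a gripper value outside its range is refused whole. The fingers move at their own pace and stop on an object; the grip force is fixed at half the most. Time passes only in rows, so rows that do not move let the fingers close, or fill a call up. It gives the time, the measured TCP pose, the force and the opening at its end, in the units of the state.
- ctrl.sense(): the state, without advancing time (a new reading comes with each control period).
- ctrl.grab_frame(name): name is "scene" or "top" or "wrist"; returns the picture (480x640x3 uint8, red, green, blue); there is no depth.
- ctrl.get_calibration(name): a dict with "fov_y" (degrees; the focal length in pixels is half the picture's height over the tangent of half this angle, whatever the lens; pixels are square), "cx", "cy" (the principal point, pixels), "world_to_cam" (4x4, takes a point from world to camera coordinates). Camera axes: x right, y up, looking along -z (the intrinsics and any distortion apply to the point x, -y, -z); pixel columns grow to the right and rows downward; lengths in m; the calibration is good to about 2 mm. A picture is of the moment at which its call begins: read the wrist's pose just before it. get_calibration takes no time and is no camera call; for the wrist camera it gives the pose at the moment of the call.
- ctrl.close_job(): hands the job in, once; it reports no verdict.
Trained networks look in the newest picture that a camera, given by its name, has taken for a name from the list of things; names that differ only in an ending like _2 or _b are one class to them, and where a whole thing is asked for, a point or a joint stands for the part that bears it (a point fixed in the world has none). Each returns a list of dicts, best first, with "p" (0 to 1); they miss things now and then, are a little off and sometimes report something else, mostly with a low value. They report only what shows in the picture. A call takes as long as a camera call. They do not tell look-alikes from the thing itself.
- ctrl.cut_out(camera, target): "pixels" (480x640 bool, what is visible of it) and "xy" ([column, row] in pixels, amid what is visible of it).
- ctrl.mark_of(camera, target): "xy" ([column, row] in pixels: a listed point, or the origin of a listed thing).
The state is a dict: "clock": time; "joints": joint angles; "joint_vel": joint speeds; "tau": joint torques, N m; "eef_pos": TCP position; "orientation": TCP orientation; "contact_force": force on the tool from outside, world axes, zero at the start; "moment": the same for the moment, N m; "opening": opening from 0.0 (shut) to 1.0 (fully open).
Only numpy, scipy, OpenCV 4.12 (cv2) and the standard library are available. Lean on these libraries where they do the work, as an engineer would, in place of code of your own. Each camera call takes 0.05 s, during which the arm holds its last target.

TASK

Lay the oblong plaque, stud up, flat and square in the pocket of the holding block. Then set the round cap on its stud with the cap's bridge running along the plaque's length, and press it straight down past the click until the cap is fully home, without forcing it hard enough to bruise the wood. Finish while still pressing down firmly on the cap, without letting go, and leave the other things on the table alone.

Things in the scene. Friction and masses are not known exactly. Their poses are not given: they have to be found in the camera images.
- plaque: Loop-tie slide front: dark wooden plaque, 64 (x) by 44 (y) by 8 mm thick, a brass ball stud standing on the middle of its back; about 50 g. It lies in the tray face down, stud up. Origin: centre of its underside (the face); x along its length, z up; the two ends are alike. The wood is bruised if the plaque is pressed into the block with more than 60 N.
- stud_ball (a point): Centre of the stud's ball, on the plaque's middle, 15.8 mm above its underside. The ball is 10 mm across on a 6.4 mm neck; its top is 20.8 mm above the plaque's underside. Axes as the plaque's.
- cap: Round aluminium snap cap, 36 mm across and 16 mm high, open below, with a bridge (a straight rib) across its top: 28 mm long (x), 12 mm wide (y), 10 mm tall, so 26 mm high in all. The flat shoulders beside the bridge are 16 mm above its underside. It stands in the tray open side down; about 60 g. Origin: centre of its underside; x along the bridge, z up; the two ends are alike.
- bridge_top (a point): Middle of the bridge's top, 26 mm above the cap's underside. Pressed straight down on the stud, a conical mouth (20 mm wide at the rim) centres it and four sprung tabs meet the ball about 7 mm before home; the resistance rises to about 10 N, drops away at the click about 3 mm before home, then the rim rests on the plaque's back: fully home, the cap's underside 8 mm above the plaque's underside. Axes as the cap's.
- block: Fixed wooden block, 110 (x) by 90 (y) by 16 mm high, on a round blue mat. In its top a rectangular pocket, 67 (x) by 47 (y) mm, 8 mm deep, waxed, with 3 mm bevelled edges. In the middle of each long side the wall is missing over 38 mm, right out to the block's edge, so fingers can go down beside the plaque. Origin: centre of its underside; x along the pocket's length, z up.
- pocket (a point): Centre of the pocket's floor, 8 mm above the block's underside and about 20 mm above the table; axes as the block's.
- mat: Fixed round blue foam mat under the block, 300 mm across, 12 mm thick; origin: centre of its underside.
- tray: Fixed wooden tray with cut corners, 290 by 290 mm outside, wall 8 mm thick and 30 mm high, floor 5 mm thick; origin: centre of its underside. Plaque, cap and bead jar lie in it.
- bead_jar: Bystander in the tray: small glass jar with a metal lid, 36 mm across, 42 mm high; origin: centre of its underside.
- bobbin: Bystander on the mat: wooden bobbin standing up, 28 mm across, 38 mm high; origin: centre of its underside.
- awl: Bystander: awl with a wooden handle lying on the table, 140 mm long along its x; origin: below its middle.
- glue: Bystander: white glue bottle, 38 mm across, 85 mm high; origin: centre of its underside.
- thread: Bystander: thread spool standing up, 32 mm across, 41 mm high; origin: centre of its underside.
- pliers: Bystander: pliers lying flat, about 130 mm long (x), 51 mm wide; origin: below the pivot's rear edge.
- done_slide: Bystander: finished round slide lying face up, 44 mm across, 9 mm thick; origin: centre of its underside.
Mind the look-alikes: they are no part of the job. What is shaped like the plaque but green or turquoise is not meant.

How it is judged:
On the way, in this order (a step that is already met when the one before it is completed fails the run):
1. the plaque lies flat and square in the pocket, stud up, and the fingers have let go of it (horizontal distance between plaque and pocket below 0.003 m and z of plaque in the frame of pocket between -0.0015 and 0.0015 m and angle between plaque's own z axis and vertical below 0.04 rad and angle between the x axis of plaque and the x axis of block, either way round below 0.08 rad and contact force between the fingers and plaque below 0.2 N), for 0.2 s.
2. the cap is fully home on the stud, its bridge along the plaque, the plaque still seated (horizontal distance between plaque and pocket below 0.003 m and z of plaque in the frame of pocket between -0.0015 and 0.0015 m and angle between plaque's own z axis and vertical below 0.04 rad and angle between the x axis of plaque and the x axis of block, either way round below 0.08 rad and z of cap in the frame of plaque between 0.006 and 0.0095 m and horizontal distance between cap and stud_ball below 0.003 m and angle between cap's own z axis and vertical below 0.08 rad and angle between the x axis of cap and the x axis of plaque, either way round below 0.25 rad), for 0.2 s.
At the end, for the whole second after the job is handed in: Plaque in the pocket within 1.5 mm in height, 3 mm sideways, level, square within 0.08 rad; cap within 1.5 mm of fully home on the stud, bridge within 0.25 rad of the plaque's length; fingers still on the cap, pressing the plaque on the block with over 4 N; bystanders moved under 3 cm (all of step 2 and contact force between the fingers and cap above 1 N and contact force between plaque and block above 4 N and linear speed of cap below 0.02 m/s and contact force between the fingers and plaque below 0.2 N and distance of each of bead_jar, bobbin, awl, glue, thread, pliers, done_slide from where it was at the start of the episode below 0.03 m); the arm keeps its last pose, push and grip.
It fails at once if the plaque is pressed into the block with more than 60 N (contact force between plaque and block above 60 N).
It fails at once if a bystander is moved by more than 3 cm (distance of any of bead_jar, bobbin, awl, glue, thread, pliers, done_slide from where it was at the start of the episode above 0.03 m).
It also fails if it takes over 64 s, if anything falls off the work surface, if the arm or the gripper's body presses on something with over 40 N, if the wrist force passes 120 N, or if a joint passes its speed limit or range.

## Working session

There is one attempt and no reset: what is moved stays moved. The work goes in short steps, Python scripts to look and compute and a shell command to move; the robot and the scene stay as the last step left them, time stands still between calls to the robot, and variables do not carry over. Pictures are saved under pics/ and viewed, and the job is handed in when it is done.

```bash
ls; mkdir -p pics
python3 - <<'E'
from plant import ctrl
import cv2
s=ctrl.sense();print({k:(v if not hasattr(v,'tolist') else v.tolist()) for k,v in s.items()})
for c in ['scene','top']:
    im=ctrl.grab_frame(c);cv2.imwrite(f'pics/{c}0.png',im[:,:,::-1]);k=ctrl.get_calibration(c);print(c,k)
    for t in ['plaque','cap','block','pocket','stud_ball','bridge_top','tray','mat']:
        try:print(t,[(round(d['p'],2),[round(float(x)) for x in d['xy']]) for d in ctrl.mark_of(c,t)])
        except Exception as e:print(t,e)
print(ctrl.sense()['clock'])
E
```

```text
pics
{'clock': 0.0, 'joints': [1.2371017054822786, 0.4694737179254545, -0.04857079515230027, 1.533708723176037, 0.024119253057138607, 1.140996036693636, -0.08228881044998161], 'joint_vel': [0.0013367180236087363, -0.0005949508952161623, 0.0017258287396443508, -0.0009180681313697507, 0.0022864241786393516, -0.0010079343860214388, -0.0004045249479973407], 'tau': [-0.0005038764720666222, -50.797587633132935, -0.08087632013484836, -23.615453839302063, -0.06114661227911711, 0.037844449980184436, 0.00017256517367059132], 'eef_pos': [0.20235463563428632, -0.6432617163510245, 0.19517139784884854], 'orientation': [[0.30012484539346546, -0.95389967585279, -0.0006968396447631704], [-0.9538978399298705, -0.300125636967861, 0.001874303007128383], [-0.0019970364731987443, 0.00010218893168218506, -0.9999980006993748]], 'contact_force': [-0.26910635938896116, -0.014363544681069363, -0.16893127105060898], 'moment': [0.043339497000929136, -0.012622976960089856, -0.04311553172400982], 'opening': 0.9999024203280156}
scene {'fov_y': 49.22037784719423, 'cx': 323.3965948024388, 'cy': 233.64972637590714, 'w
[... 808 characters left out ...]
rld_to_cam': array([[ 0.01672071, -0.99984575, -0.00537605, -0.00955765],
       [ 0.98291831,  0.01545155,  0.18339258, -0.48773795],
       [-0.18328123, -0.00835067,  0.98302506, -1.25521988],
       [ 0.        ,  0.        ,  0.        ,  1.        ]])}
plaque [(0.81, [151, 300]), (0.79, [211, 342]), (0.75, [276, 249]), (0.73, [226, 166]), (0.6, [266, 160])]
cap [(0.61, [232, 257])]
block [(0.72, [398, 237])]
pocket [(0.93, [398, 240]), (0.16, [276, 247])]
stud_ball [(0.84, [146, 295]), (0.83, [209, 342]), (0.76, [229, 162]), (0.6, [277, 250]), (0.6, [265, 160])]
bridge_top [(0.63, [231, 256]), (0.21, [276, 247])]
tray [(0.85, [256, 242])]
mat [(0.79, [392, 242]), (0.7, [168, 260])]
0.9
```

View pics/scene0.png

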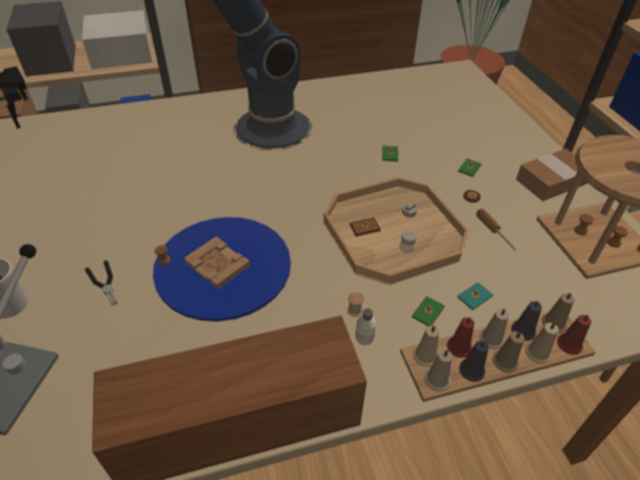

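View pics/top0.png

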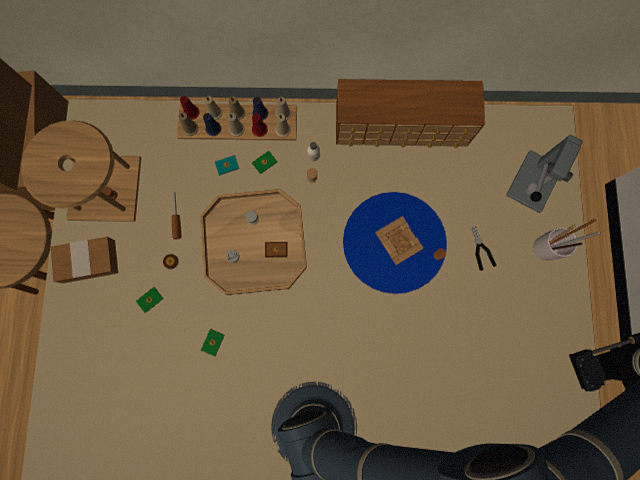

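```bash
cat > h.py <<'E'
import numpy as np, cv2
from plant import ctrl
def K(cal):
    f=240/np.tan(np.radians(cal['fov_y'])/2); return f
def back(cal,uv,z):
    f=K(cal);T=np.array(cal['world_to_cam']);R=T[:3,:3];t=T[:3,3]
    d=np.array([(uv[0]-cal['cx'])/f,-(uv[1]-cal['cy'])/f,-1.0])
    o=-R.T@t;w=R.T@d
    return o+w*(z-o[2])/w[2]
def proj(cal,p):
    f=K(cal);T=np.array(cal['world_to_cam']);q=T[:3,:3]@np.asarray(p)+T[:3,3]
    return np.array([cal['cx']+f*q[0]/-q[2],cal['cy']-f*q[1]/-q[2]])
E
python3 - <<'E'
from h import *
a=cv2.imread('pics/top0.png')
c1=cv2.resize(a[190:300,195:315],None,fx=4,fy=4,interpolation=cv2.INTER_CUBIC)
c2=cv2.resize(a[190:300,360:450],None,fx=3.5,fy=4,interpolation=cv2.INTER_CUBIC)
c2=cv2.resize(c2,(315,440))
cv2.imwrite('pics/crop0.png',np.hstack([c1,c2]))
for c,L in {'top':dict(stud=((277,250),.0208),cap=((231,256),.031),pocket=((398,240),.02),tray=((256,242),0),jar=((251,217),.04),block=((398,237),.012)),'scene':dict(stud=((364,224),.0208),cap=((411,206),.031),pocket=((215,263),.02),jar=((408,236),.04),tray=((392,229),0),block=((218,266),.012))}.items():
    k=ctrl.get_calibration(c)
    for n,(uv,z) in L.items(): print(c,n,back(k,uv,z).round(4))
E
```

```text
top stud [0.4765 0.1134 0.0208]
top cap [0.4554 0.242  0.031 ]
top pocket [ 0.5111 -0.2323  0.02  ]
top tray [0.5027 0.1774 0.    ]
top jar [0.5675 0.1889 0.04  ]
top block [ 0.5216 -0.2338  0.012 ]
scene stud [0.4835 0.1142 0.0208]
scene cap [0.4632 0.2411 0.031 ]
scene pocket [ 0.5151 -0.24    0.02  ]
scene jar [0.5651 0.1893 0.04  ]
scene tray [ 0.4971  0.1822 -0.    ]
scene block [ 0.5181 -0.2349  0.012 ]
```

View pics/crop0.png

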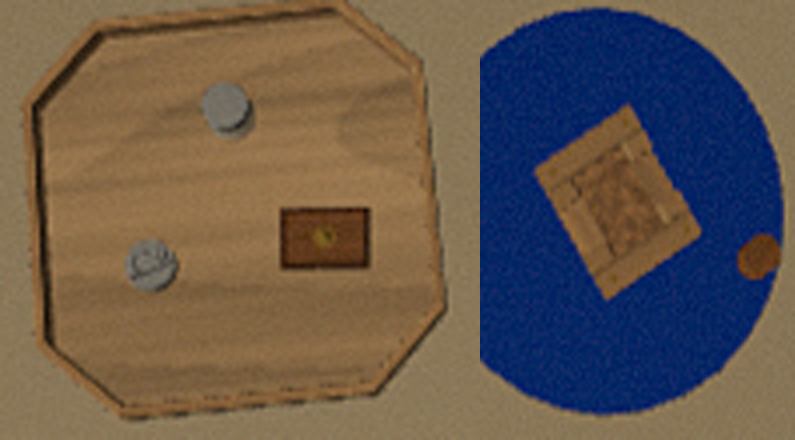

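The brown plaque with the stud at top (276,249) in the tray is the only one that fits. The similar ones at (151,300), (211,342), (226,166) and (266,160) are green or turquoise. The crop confirms it, and shows the cap with its bridge at (232,256) and the plain jar at (251,217). I'll look over the block on the way.

```bash
cat >> h.py <<'E'
from scipy.spatial.transform import Rotation as Rot
def Rdown(yaw):
    c,s=np.cos(yaw),np.sin(yaw); return np.array([[c,s,0],[s,-c,0],[0,0,-1.]])
def plan(pos,yawdeg,n,start=None):
    s=ctrl.sense(); p0=np.array(s['eef_pos']);R0=np.array(s['orientation'])
    R1=Rdown(np.radians(yawdeg)); rv=Rot.from_matrix(R0.T@R1).as_rotvec()/n
    d=(np.array(pos)-p0)/n; R=R0; 
    print('from',p0.round(4),'yaw',round(float(np.degrees(np.arctan2(R0[1,0],R0[0,0]))),2),'rot/row',rv.round(3))
    st=Rot.from_rotvec(rv).as_matrix()
    for i in range(n): print((R.T@d*100).round(2).tolist()); R=R@st
def st():
    s=ctrl.sense();R=np.array(s['orientation'])
    print('t',round(s['clock'],2),'pos',np.round(s['eef_pos'],4),'yaw',round(float(np.degrees(np.arctan2(R[1,0],R[0,0]))),2),'zax',R[:,2].round(3),'F',np.round(s['contact_force'],2),'open',round(s['opening'],3))
E
python3 -c "
from h import *
plan((0.5,-0.25,0.25),-58.6,12)"
```

```text
from [ 0.2026 -0.6439  0.1963] yaw -72.53 rot/row [-0.   -0.   -0.02]
[-2.39, -3.35, -0.45]
[-2.32, -3.4, -0.45]
[-2.25, -3.44, -0.45]
[-2.18, -3.49, -0.45]
[-2.11, -3.53, -0.45]
[-2.04, -3.57, -0.45]
[-1.96, -3.61, -0.45]
[-1.89, -3.65, -0.45]
[-1.82, -3.69, -0.45]
[-1.74, -3.73, -0.45]
[-1.66, -3.76, -0.45]
[-1.59, -3.79, -0.45]
```

```bash
python3 -m creep '{"dp":[[-2.4,-3.3,-0.5],[-2.3,-3.4,-0.5],[-2.2,-3.4,-0.5],[-2.2,-3.5,-0.5],[-2.1,-3.5,-0.5],[-2,-3.6,-0.5],[-2,-3.6,-0.5],[-1.9,-3.6,-0.5]],"rotation":[[0,0,-0.02],[0,0,-0.02],[0,0,-0.02],[0,0,-0.02],[0,0,-0.02],[0,0,-0.02],[0,0,-0.02],[0,0,-0.02]],"fingers":[1,1,1,1,1,1,1,1]}'; python3 -c "
from h import *
st();plan((0.5,-0.25,0.25),-58.6,6)"
```

```text
clock: 1.7
eef_pos: [0.4007, -0.3809, 0.2367]
orientation: [[0.449, -0.894, 0.0], [-0.894, -0.449, -0.001], [0.001, -0.0, -1.0]]
contact_force: [-0.5, -0.4, 0.3]
opening: 1.005
t 1.7 pos [ 0.4007 -0.3809  0.2367] yaw -63.32 zax [ 0.    -0.001 -1.   ] F [-0.51 -0.36  0.3 ] open 1.005
from [ 0.4007 -0.3809  0.2367] yaw -63.32 rot/row [-0.    -0.    -0.014]
[-1.21, -2.46, -0.22]
[-1.17, -2.47, -0.22]
[-1.14, -2.49, -0.22]
[-1.1, -2.51, -0.22]
[-1.07, -2.52, -0.22]
[-1.03, -2.54, -0.22]
```

```bash
python3 -m creep '{"dp":[[-1.2,-2.5,-0.2],[-1.2,-2.5,-0.2],[-1.1,-2.5,-0.2],[-1.1,-2.5,-0.2],[-1.1,-2.5,-0.2],[-1,-2.5,-0.2],[0,0,0],[0,0,0]],"rotation":[[0,0,-0.014],[0,0,-0.014],[0,0,-0.014],[0,0,-0.014],[0,0,-0.014],[0,0,-0.014],[0,0,0],[0,0,0]],"fingers":[1,1,1,1,1,1,1,1]}'; python3 -c "
from h import *
st();im=ctrl.grab_frame('wrist');k=ctrl.get_calibration('wrist');cv2.imwrite('pics/w1.png',im[:,:,::-1])
import pickle;pickle.dump((k,im),open('w1.pkl','wb'));print(k,proj(k,ctrl.sense()['eef_pos']))
for t in ['block','pocket']: print(t,[(d['p'],d['xy'],back(k,d['xy'],.012 if t=='block' else .02).round(4)) for d in ctrl.mark_of('wrist',t)])
"
```

```text
clock: 2.5
eef_pos: [0.4995, -0.2514, 0.2483]
orientation: [[0.523, -0.853, -0.0], [-0.853, -0.523, -0.0], [0.0, 0.0, -1.0]]
contact_force: [0.3, -0.0, -0.6]
opening: 1.003
t 2.5 pos [ 0.4995 -0.2514  0.2483] yaw -58.49 zax [-0. -0. -1.] F [ 0.3  -0.05 -0.56] open 1.003
{'fov_y': 66.22569403311476, 'cx': 320.20131258251723, 'cy': 236.53965508656108, 'world_to_cam': array([[ 5.21298401e-01, -8.53374443e-01,  1.93972280e-04,
        -4.76016143e-01],
       [ 8.18198740e-01,  4.99746108e-01, -2.84261586e-01,
        -2.32900490e-01],
       [ 2.42484636e-01,  1.48343818e-01,  9.58746741e-01,
        -5.23590768e-01],
       [ 0.00000000e+00,  0.00000000e+00,  0.00000000e+00,
         1.00000000e+00]])} [319.29392082 275.44160042]
block [(0.85, [314.2, 180.5], array([ 0.5122, -0.2368,  0.012 ]))]
pocket [(0.62, [314.7, 182.5], array([ 0.5116, -0.238 ,  0.02  ]))]
```

View pics/w1.png

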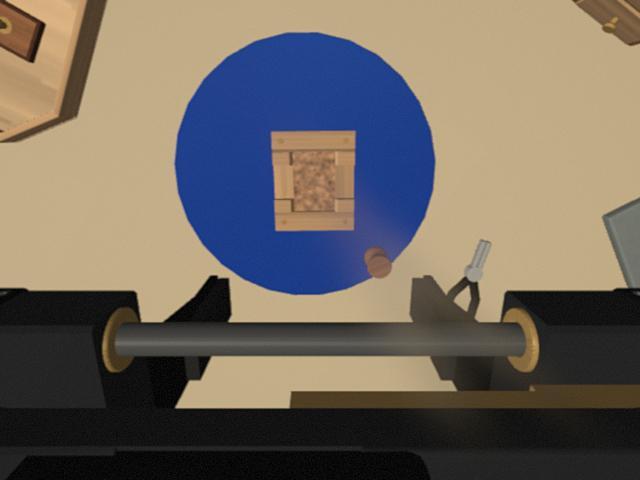

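```bash
python3 -c "
import cv2
a=cv2.imread('pics/w1.png')[120:242,262:368]
cv2.imwrite('pics/w1c.png',cv2.resize(a,None,fx=5,fy=5,interpolation=cv2.INTER_CUBIC)[:600])"
```

```text
(no output)
```

View pics/w1c.png

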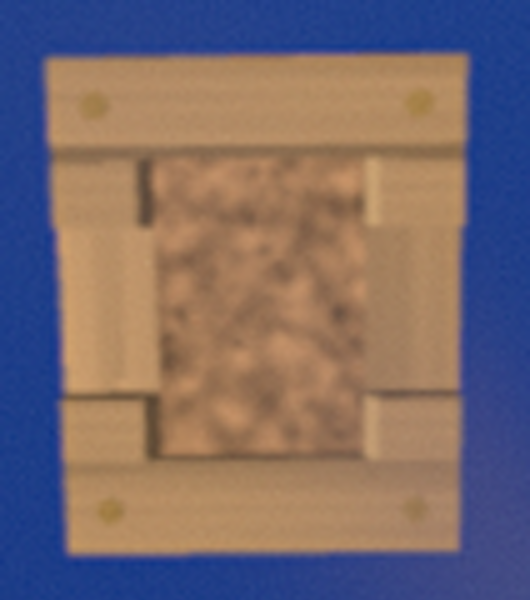

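Run:
```python
from h import *
import pickle
from scipy.optimize import least_squares
k,im=pickle.load(open('w1.pkl','rb'))
T=k['world_to_cam'];print('cam',-T[:3,:3].T@T[:3,3])
o=np.array([[45,58],[468,53],[460,550],[67,555]])/5+[262,120]-.4
fl=np.array([[150,157],[365,157],[365,457],[156,457]])/5+[262,120]-.4
def mod(p,a,b,z):
    c,s=np.cos(p[2]),np.sin(p[2]); X=np.array([c,s])*a;Y=np.array([-s,c])*b
    # image up=+x, left=+y
    return [np.r_[p[:2]+u*X+v*Y,z] for u,v in((1,1),(1,-1),(-1,-1),(-1,1))]
for nm,uv,a,b,z in (('outer',o,.055,.045,.028),('floor',fl,.0335,.0235,.02)):
    r=least_squares(lambda p:(np.array([proj(k,q) for q in mod(p,a,b,z)])-uv).ravel(),[.51,-.237,.55])
    print(nm,r.x.round(4),np.degrees(r.x[2]),r.fun.round(1))
```

```text
cam [ 0.56566806 -0.21215744  0.43587861]
outer [ 0.5122 -0.2364  0.5586] 32.00794048734786 [ 0.  -0.1 -0.1 -0.  -0.1  0.2  0.2 -0.1]
floor [ 0.5116 -0.2363  0.5515] 31.600951360779064 [ 0.2  0.3 -0.1  0.2 -0.6 -0.4  0.5 -0.2]
```

```bash
python3 -c "
from h import *
plan((0.48,0.12,0.25),0,12)"
```

```text
from [ 0.4986 -0.253   0.2481] yaw -58.69 rot/row [ 0.     0.    -0.085]
[-2.74, -1.48, -0.02]
[-2.6, -1.71, -0.02]
[-2.44, -1.93, -0.02]
[-2.27, -2.13, -0.02]
[-2.08, -2.31, -0.02]
[-1.88, -2.48, -0.02]
[-1.66, -2.63, -0.02]
[-1.43, -2.77, -0.02]
[-1.19, -2.88, -0.02]
[-0.94, -2.97, -0.02]
[-0.68, -3.04, -0.02]
[-0.42, -3.08, -0.02]
```

```bash
python3 -m creep '{"dp":[[-2.7,-1.5,0],[-2.6,-1.7,0],[-2.4,-1.9,0],[-2.3,-2.1,0],[-2.1,-2.3,0],[-1.9,-2.5,0],[-1.7,-2.6,0],[-1.4,-2.8,0]],"rotation":[[0,0,-0.085],[0,0,-0.085],[0,0,-0.085],[0,0,-0.085],[0,0,-0.085],[0,0,-0.085],[0,0,-0.085],[0,0,-0.085]],"fingers":[1,1,1,1,1,1,1,1]}'; python3 -c "
from h import *
st();plan((0.48,0.12,0.25),0,5)"
```

```text
clock: 3.45
eef_pos: [0.4859, -0.0035, 0.2483]
orientation: [[0.942, -0.334, 0.0], [-0.334, -0.942, -0.001], [0.0, 0.001, -1.0]]
contact_force: [0.6, 0.2, 0.2]
opening: 1.003
t 3.45 pos [ 0.4859 -0.0035  0.2483] yaw -19.54 zax [ 0.    -0.001 -1.   ] F [0.63 0.2  0.24] open 1.003
from [ 0.4859 -0.0035  0.2483] yaw -19.54 rot/row [ 0.    -0.    -0.068]
[-0.94, -2.29, -0.04]
[-0.78, -2.35, -0.03]
[-0.62, -2.4, -0.03]
[-0.45, -2.43, -0.03]
[-0.29, -2.46, -0.03]
```

```bash
python3 -m creep '{"dp":[[-0.9,-2.3,0],[-0.8,-2.3,0],[-0.6,-2.4,0],[-0.4,-2.4,0],[-0.3,-2.4,0],[0,0,0],[0,0,0],[0,0,0]],"rotation":[[0,0,-0.068],[0,0,-0.068],[0,0,-0.068],[0,0,-0.068],[0,0,-0.068],[0,0,0],[0,0,0],[0,0,0]],"fingers":[1,1,1,1,1,1,1,1]}'; python3 -c "
from h import *
st();im=ctrl.grab_frame('wrist');k=ctrl.get_calibration('wrist');cv2.imwrite('pics/w2.png',im[:,:,::-1])
import pickle;pickle.dump((k,im),open('w2.pkl','wb'))
for t,z in [('plaque',.005),('stud_ball',.0208),('cap',.005),('bridge_top',.031),('bead_jar',.005)]: print(t,[(d['p'],d['xy'],back(k,d['xy'],z).round(4)) for d in ctrl.mark_of('wrist',t)])
st()"
```

```text
clock: 4.25
eef_pos: [0.4814, 0.1173, 0.248]
orientation: [[1.0, -0.004, -0.0], [-0.004, -1.0, -0.001], [-0.0, 0.001, -1.0]]
contact_force: [0.2, -0.5, 0.2]
opening: 0.998
t 4.25 pos [0.4814 0.1173 0.248 ] yaw -0.25 zax [-0.    -0.001 -1.   ] F [ 0.22 -0.5   0.21] open 0.998
plaque [(0.92, [76.0, 37.5], array([0.2253, 0.2867, 0.005 ])), (0.74, [555.8, 47.8], array([0.7319, 0.2748, 0.005 ])), (0.58, [545.2, 160.4], array([0.7405, 0.1574, 0.005 ]))]
stud_ball [(0.79, [321.5, 199.5], array([0.483 , 0.116 , 0.0208])), (0.79, [558.2, 157.1], array([0.7448, 0.1623, 0.0208])), (0.74, [63.2, 35.0], array([0.2222, 0.2857, 0.0208])), (0.69, [566.6, 45.3], array([0.7333, 0.2741, 0.0208]))]
cap [(0.62, [297.2, 80.7], array([0.4571, 0.2436, 0.005 ])), (0.6, [339.1, 138.4], array([0.5032, 0.1829, 0.005 ]))]
bridge_top [(0.88, [298.1, 78.8], array([0.4596, 0.2425, 0.031 ]))]
bead_jar [(0.93, [401.7, 133.0], array([0.5737, 0.1885, 0.005 ]))]
t 4.55 pos [0.4812 0.1182 0.2482] yaw -0.18 zax [ 0. -0. -1.] F [-0.81 -0.07 -0.21] open 1.0
```

View pics/w2.png

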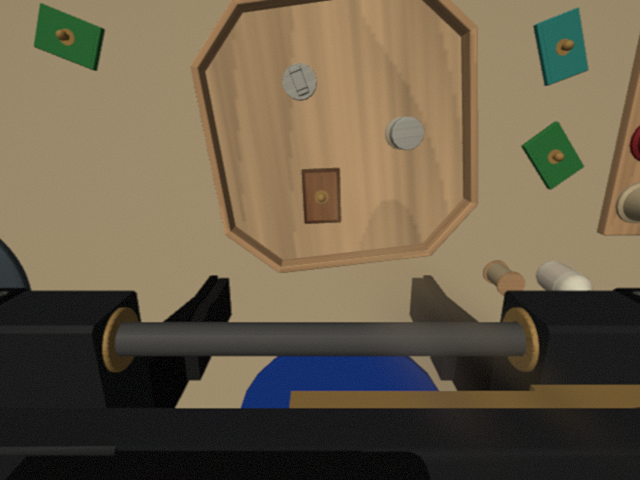

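Wrist view: the plaque is at (321,196), the cap with its bridge at (300,82) and the jar at (406,133). I'll enlarge it to fit edges.

```bash
python3 -c "
import cv2,numpy as np
a=cv2.imread('pics/w2.png')
b=cv2.resize(a[160:230,290:350],None,fx=6.5,fy=6.5,interpolation=cv2.INTER_CUBIC)
c=cv2.resize(a[55:125,270:330],None,fx=6.5,fy=6.5,interpolation=cv2.INTER_CUBIC)
cv2.imwrite('pics/w2c.png',np.hstack([b,c]))"
```

```text
(no output)
```

View pics/w2c.png

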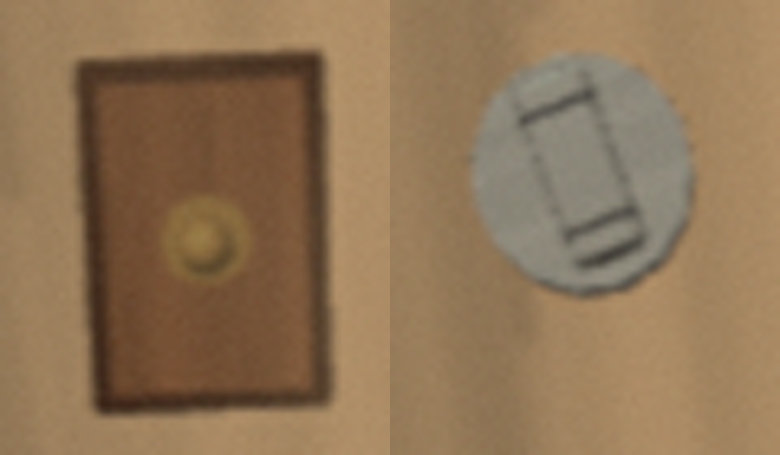

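Run:
```python
from h import *
import pickle
from scipy.optimize import least_squares
k,im=pickle.load(open('w2.pkl','rb'))
o=np.array([[78,62],[322,53],[328,402],[98,410]])/6.5+[290,160]-.4
print('cam',-k['world_to_cam'][:3,:3].T@k['world_to_cam'][:3,3])
# plaque x -> world +y (image up), plaque y -> -x (image left)
def mod(p,zs):
    c,s=np.cos(p[2]),np.sin(p[2]); X=np.array([c,s])*.032;Y=np.array([-s,c])*.022
    return [np.r_[p[:2]+u*X+v*Y,z] for (u,v),z in zip(((1,1),(1,-1),(-1,-1),(-1,1)),zs)]
for zs in ([.013]*4,[.005,.005,.013,.013]):
    r=least_squares(lambda p:(np.array([proj(k,q) for q in mod(p,zs)])-o).ravel(),[.48,.115,1.57])
    print(r.x.round(4),np.degrees(r.x[2]),r.fun.round(1))
st_=np.array([205,243])/6.5+[290,160]-.4; print('stud',back(k,st_,.0208-.002+.005))
a=np.array([558,106]);b=np.array([601,226])
A,B=[back(k,(q-[390,0])/6.5+[270,55]-.4,.031) for q in (a,b)]
print(A,B,(A+B)/2,np.degrees(np.arctan2(*(B-A)[1::-1])),np.linalg.norm(A-B))
print('shoulder centre',back(k,(np.array([582,172])-[390,0])/6.5+[270,55]-.4,.021))
```

```text
cam [0.48181402 0.19493808 0.43573306]
[0.4829 0.1188 1.6039] 91.89556829828138 [-0.6 -0.4  0.6 -0.5  0.9  0.5 -0.9  0.6]
[0.4829 0.1183 1.6042] 91.91241184224194 [-0.3 -0.8  0.2 -0.8  0.9  0.8 -0.8  0.9]
stud [0.48259043 0.11944011 0.0238    ]
[0.45702602 0.24985573 0.031     ] [0.46340349 0.23240567 0.031     ] [0.46021476 0.2411307  0.031     ] -69.92415483243954 0.018578931995808047
shoulder centre [0.4600427  0.24143624 0.021     ]
```

```bash
python3 -c "
from h import *
plan((0.4828,0.1190,0.035),1.9,6)"
```

```text
from [0.4812 0.1182 0.2482] yaw -0.18 rot/row [ 0.    -0.    -0.006]
[0.03, -0.01, 3.55]
[0.03, -0.01, 3.55]
[0.03, -0.01, 3.55]
[0.03, -0.01, 3.55]
[0.03, -0.01, 3.55]
[0.03, -0.01, 3.55]
```

```bash
python3 -m creep '{"dp":[[0.03,-0.01,3.5],[0.03,-0.02,3.5],[0.03,-0.01,3.5],[0.03,-0.01,3.5],[0.03,-0.01,3.5],[0.03,-0.01,3.5],[0,0,0],[0,0,0]],"rotation":[[0,0,-0.006],[0,0,-0.006],[0,0,-0.006],[0,0,-0.006],[0,0,-0.006],[0,0,-0.006],[0,0,0],[0,0,0]],"fingers":[1,1,1,1,1,1,1,1]}'; python3 -c "
from h import *
st();im=ctrl.grab_frame('wrist');cv2.imwrite('pics/w3.png',im[:,:,::-1])
k=ctrl.get_calibration('wrist');print([proj(k,(.4828,.119,z)).round() for z in (.013,.0258)],proj(k,ctrl.sense()['eef_pos']))
st();plan((0.4828,0.1190,0.007),1.9,4)"
```

```text
clock: 5.35
eef_pos: [0.483, 0.1197, 0.0386]
orientation: [[0.999, 0.034, -0.0], [0.034, -0.999, 0.0], [-0.0, -0.0, -1.0]]
contact_force: [0.3, 0.2, 0.9]
opening: 0.998
t 5.35 pos [0.483  0.1197 0.0386] yaw 1.94 zax [-0.  0. -1.] F [0.33 0.18 0.87] open 0.998
[array([318., 260.]), array([318., 267.])] [319.97686969 274.86795286]
t 5.4 pos [0.484  0.1201 0.0396] yaw 1.94 zax [ 0.002  0.001 -1.   ] F [ 0.26 -0.2   0.19] open 0.996
from [0.484  0.1201 0.0396] yaw 1.94 rot/row [-0.    -0.001  0.   ]
[-0.03, 0.03, 0.81]
[-0.03, 0.03, 0.81]
[-0.03, 0.03, 0.81]
[-0.03, 0.03, 0.81]
```

View pics/w3.png

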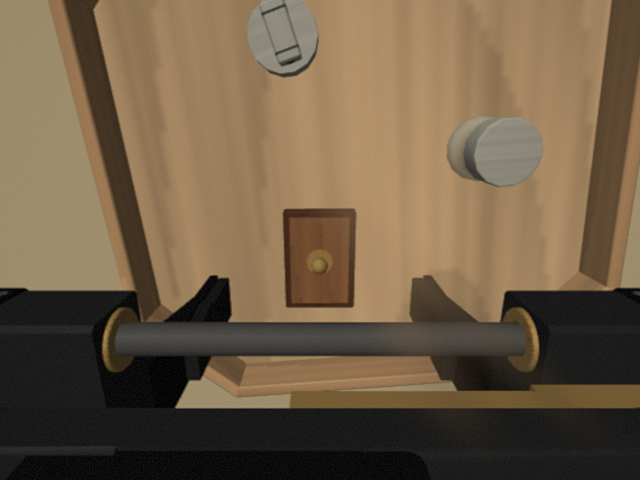

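```bash
python3 -m creep '{"dp":[[-0.01,-0.02,0.8],[0,0,0.8],[0,0,0.8],[0,0,0.75],[0,0,0],[0,0,0],[0,0,0],[0,0,0]],"rotation":[[0,0,0],[0,0,0],[0,0,0],[0,0,0],[0,0,0],[0,0,0],[0,0,0],[0,0,0]],"fingers":[1,1,1,1,1,1,1,1]}'; python3 -c "
from h import *
for i in range(3):
  st();im=ctrl.grab_frame('wrist')
cv2.imwrite('pics/w4.png',im[:,:,::-1]);st()"
```

```text
clock: 6.2
eef_pos: [0.483, 0.1198, 0.007]
orientation: [[0.999, 0.034, 0.001], [0.034, -0.999, 0.0], [0.001, -0.0, -1.0]]
contact_force: [-0.0, 0.1, 0.1]
opening: 1.003
t 6.2 pos [0.483  0.1198 0.007 ] yaw 1.95 zax [ 0.001  0.    -1.   ] F [-0.02  0.05  0.06] open 1.003
t 6.25 pos [0.483  0.1198 0.007 ] yaw 1.94 zax [ 0.001  0.    -1.   ] F [-0.04 -0.68 -0.14] open 1.004
t 6.3 pos [0.483  0.1198 0.007 ] yaw 1.95 zax [ 0.001  0.    -1.   ] F [ 0.15  0.02 -0.63] open 1.001
t 6.35 pos [0.4829 0.1197 0.0069] yaw 1.94 zax [ 0.  0. -1.] F [-0.32 -0.56  0.08] open 1.002
```

View pics/w4.png

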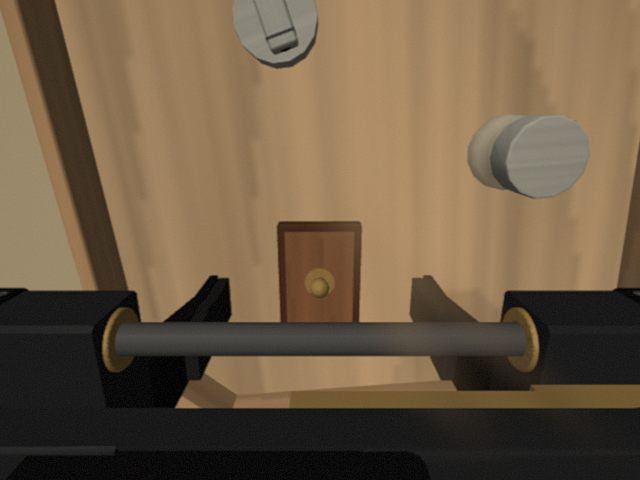

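```bash
python3 -c "
from h import *
k=ctrl.get_calibration('wrist');print(back(k,(319,289),.0235),back(k,(320,222),.013),back(k,(320,222),.005))"; python3 -m creep '{"dp":[[0,0,0],[0,0,0],[0,0,0],[0,0,0],[0,0,0],[0,0,0],[0,0,0],[0,0,0]],"rotation":[[0,0,0],[0,0,0],[0,0,0],[0,0,0],[0,0,0],[0,0,0],[0,0,0],[0,0,0]],"fingers":[0,0,0,0,0,0,0,0]}'
```

```text
[0.48247342 0.11886777 0.0235    ] [0.48187763 0.15118558 0.013     ] [0.48194921 0.14916037 0.005     ]
clock: 7.15
eef_pos: [0.4828, 0.1197, 0.0067]
orientation: [[0.999, 0.034, 0.0], [0.034, -0.999, -0.0], [0.0, 0.0, -1.0]]
contact_force: [-0.4, -0.7, -1.0]
opening: 0.353
```

```bash
python3 -c "
from h import *
st();im=ctrl.grab_frame('wrist')
cv2.imwrite('pics/w5.png',im[:,:,::-1]);st();im=ctrl.grab_frame('scene')
cv2.imwrite('pics/s5.png',cv2.resize(im[170:290,310:480,::-1],None,fx=4,fy=4,interpolation=2));"
```

```text
t 7.15 pos [0.4828 0.1197 0.0067] yaw 1.95 zax [ 0. -0. -1.] F [-0.4  -0.68 -0.95] open 0.353
t 7.2 pos [0.4828 0.1197 0.0067] yaw 1.95 zax [ 0. -0. -1.] F [-0.27 -0.33  0.03] open 0.311
```

View pics/w5.png

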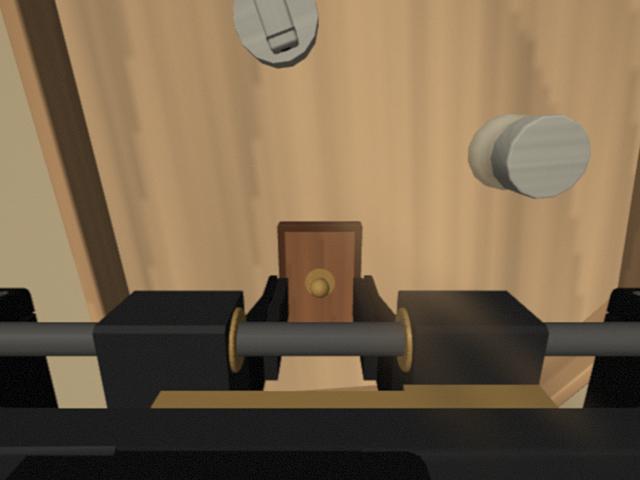

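View pics/s5.png

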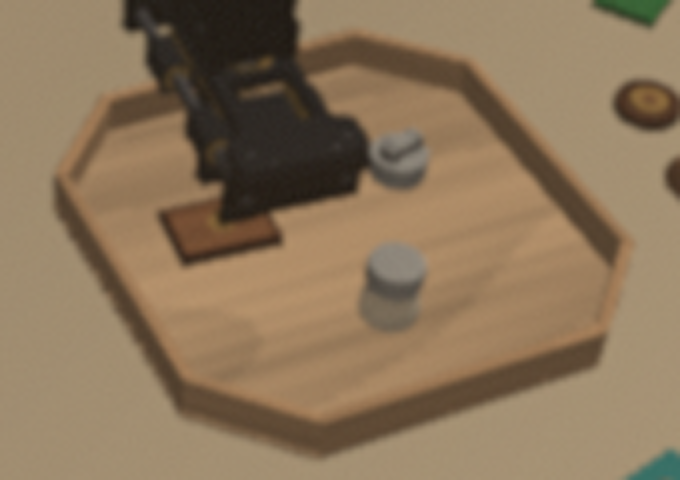

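```bash
python3 -c "
from h import *
st();im=ctrl.grab_frame('wrist')
cv2.imwrite('pics/w6.png',cv2.resize(im[200:400,220:420,::-1],None,fx=3,fy=3,interpolation=2));st();"
```

```text
t 7.25 pos [0.4828 0.1197 0.0068] yaw 1.95 zax [ 0. -0. -1.] F [ 0.1  -0.23  0.09] open 0.262
t 7.3 pos [0.4828 0.1197 0.0067] yaw 1.95 zax [ 0. -0. -1.] F [ 0.07  0.02 -0.71] open 0.219
```

View pics/w6.png

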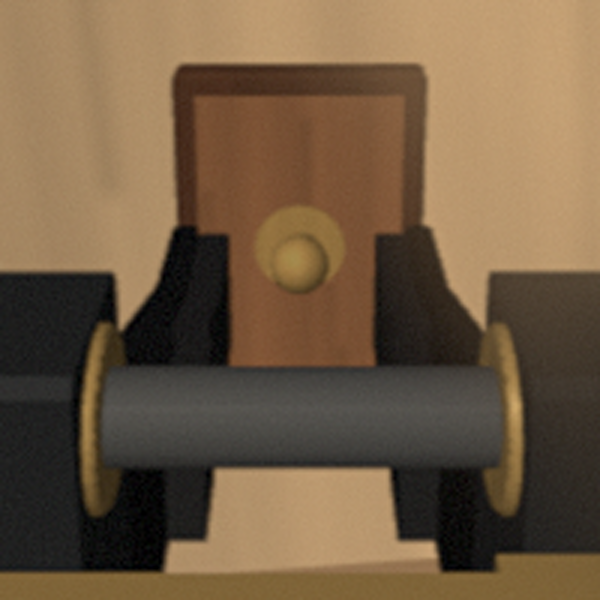

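Fingers have closed above the plaque: the opening is under 44 mm and there is no force. So the true tip height must differ from what is reported, or the tips sit higher. I'll open, then lower and feel for contact.

```bash
python3 -m creep '{"dp":[[0,0,0],[0,0,0],[0,0,0],[0,0,0],[0,0,0],[0,0,0],[0,0,0],[0,0,0]],"rotation":[[0,0,0],[0,0,0],[0,0,0],[0,0,0],[0,0,0],[0,0,0],[0,0,0],[0,0,0]],"fingers":[1,1,1,1,1,1,1,1]}'; python3 -c "
from h import *
st();im=ctrl.grab_frame('wrist')
cv2.imwrite('pics/w7.png',im[:,:,::-1])
im=ctrl.grab_frame('scene')
cv2.imwrite('pics/s7.png',cv2.resize(im[170:290,310:480,::-1],None,fx=4,fy=4,interpolation=2))
import pickle
k=ctrl.get_calibration('scene')
for x in (.44,.526): print(proj(k,(x,.1197,.007)),(proj(k,(x,.1197,.007))-[310,170])*4)
"
```

```text
clock: 8.1
eef_pos: [0.4828, 0.1197, 0.0067]
orientation: [[0.999, 0.034, 0.0], [0.034, -0.999, -0.0], [0.0, 0.0, -1.0]]
contact_force: [0.4, 0.0, 0.7]
opening: 0.86
t 8.1 pos [0.4828 0.1197 0.0067] yaw 1.95 zax [ 0. -0. -1.] F [0.39 0.01 0.66] open 0.86
[359.77933537 215.78832486] [199.11734147 183.15329943]
[371.82299321 240.06343929] [247.29197285 280.25375716]
```

View pics/w7.png

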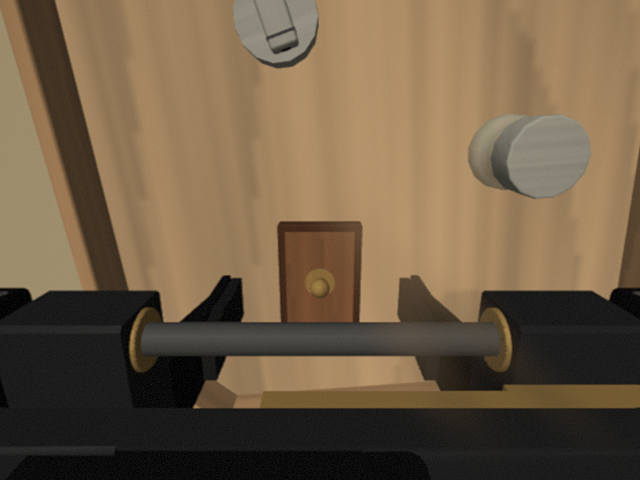

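View pics/s7.png

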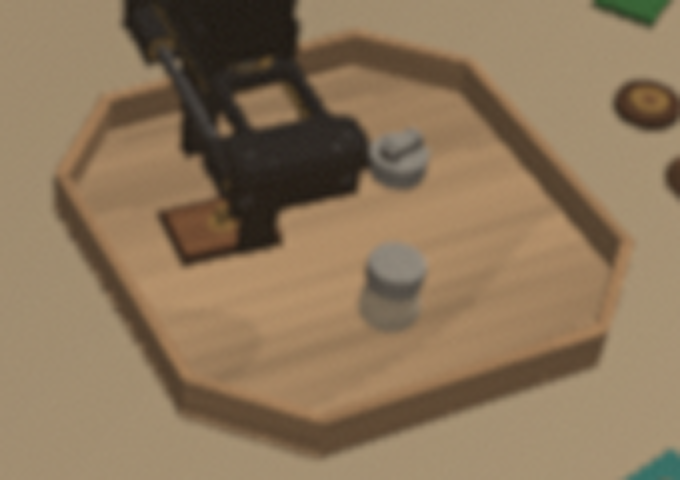

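```bash
python3 -c "
from h import *
s=ctrl.sense();k=ctrl.get_calibration('wrist');p=np.array(s['eef_pos']);R=np.array(s['orientation']);print(s['opening'])
for h in (0,.01,.019,.03,.05):
  for g in (s['opening']*.0435,.0435): print(h,g,[proj(k,p+R@np.array([sx*g,dy,-h])).round().tolist() for sx in (-1,1) for dy in(-.0095,.0095)])
"
```

```text
0.9420882735626072
0 0.040980839899973406 [[244.0, 259.0], [246.0, 291.0], [396.0, 259.0], [394.0, 291.0]]
0 0.0435 [[240.0, 259.0], [242.0, 291.0], [400.0, 259.0], [398.0, 291.0]]
0.01 0.040980839899973406 [[240.0, 265.0], [243.0, 299.0], [399.0, 265.0], [397.0, 299.0]]
0.01 0.0435 [[236.0, 265.0], [238.0, 299.0], [404.0, 265.0], [402.0, 299.0]]
0.019 0.040980839899973406 [[237.0, 272.0], [239.0, 307.0], [403.0, 272.0], [401.0, 307.0]]
0.019 0.0435 [[232.0, 272.0], [234.0, 307.0], [408.0, 272.0], [406.0, 307.0]]
0.03 0.040980839899973406 [[231.0, 281.0], [234.0, 317.0], [408.0, 281.0], [406.0, 317.0]]
0.03 0.0435 [[226.0, 281.0], [229.0, 317.0], [414.0, 281.0], [411.0, 317.0]]
0.05 0.040980839899973406 [[220.0, 300.0], [224.0, 341.0], [419.0, 300.0], [416.0, 341.0]]
0.05 0.0435 [[214.0, 300.0], [218.0, 341.0], [426.0, 300.0], [422.0, 341.0]]
```

The wrist picture fits fingertips ending about 25 mm higher than the reported TCP: the gap is 182 px, with tips at row 277. The scene picture agrees. I'll go down with that offset, feeling the force.

```bash
python3 -m creep '{"dp":[[0,0,0.4],[0,0,0.4],[0,0,0.3],[0,0,0.3],[0,0,0.3],[0,0,0],[0,0,0],[0,0,0]],"rotation":[[0,0,0],[0,0,0],[0,0,0],[0,0,0],[0,0,0],[0,0,0],[0,0,0],[0,0,0]],"fingers":[1,1,1,1,1,1,1,1]}'; python3 -c "
from h import *
st();im=ctrl.grab_frame('wrist')
cv2.imwrite('pics/w8.png',im[:,:,::-1])
im=ctrl.grab_frame('scene')
cv2.imwrite('pics/s8.png',cv2.resize(im[170:290,310:480,::-1],None,fx=4,fy=4,interpolation=2))
k=ctrl.get_calibration('scene')
for x in (.44,.526): print([(proj(k,(x,.1197+d,z))-[310,170])*4 for d in (-.0095,.0095) for z in (.007,.015)])
"
```

```text
clock: 9.0
eef_pos: [0.4829, 0.1198, -0.0101]
orientation: [[0.999, 0.034, 0.0], [0.034, -0.999, 0.0], [0.0, -0.0, -1.0]]
contact_force: [0.4, -0.4, 0.6]
opening: 1.001
t 9.0 pos [ 0.4829  0.1198 -0.0101] yaw 1.95 zax [ 0.  0. -1.] F [ 0.41 -0.36  0.63] open 1.001
[array([184.33240201, 185.89085492]), array([185.16738125, 176.18047977]), array([213.85590084, 180.42433159]), array([214.8187229 , 170.72039403])]
[array([231.87537642, 283.28310776]), array([232.97165783, 273.55615897]), array([262.65788932, 277.23436513]), array([263.89313947, 267.51152177])]
```

View pics/w8.png

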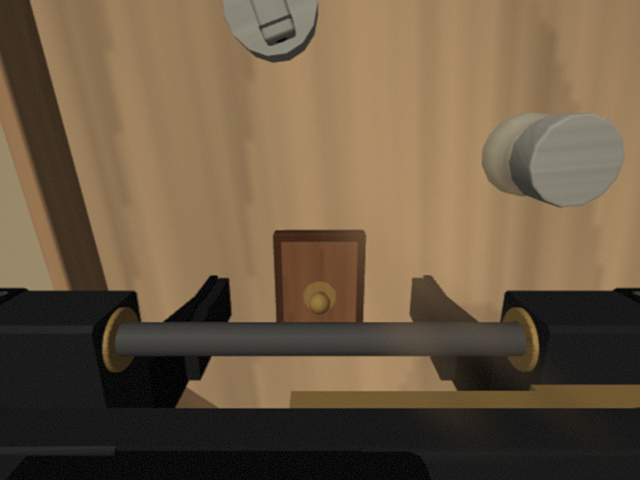

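View pics/s8.png

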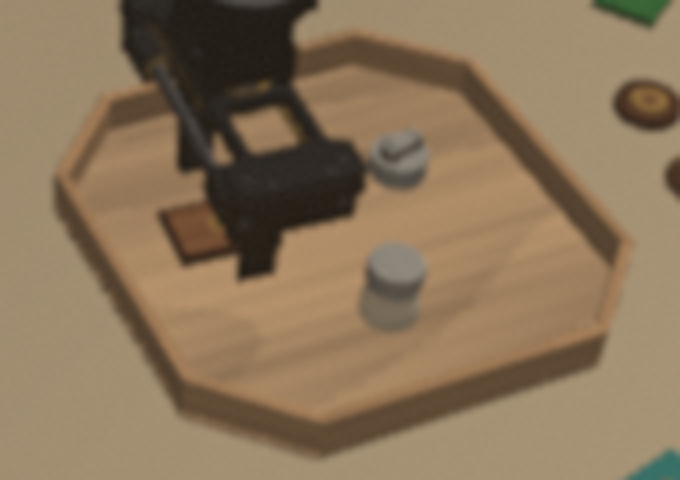

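```bash
python3 -m creep '{"dp":[[0,0,0.2],[0,0,0.2],[0,0,0.15],[0,0,0.15],[0,0,0],[0,0,0],[0,0,0],[0,0,0]],"rotation":[[0,0,0],[0,0,0],[0,0,0],[0,0,0],[0,0,0],[0,0,0],[0,0,0],[0,0,0]],"fingers":[1,1,1,1,1,0.9,0.7,0.5]}'
```

```text
clock: 9.9
eef_pos: [0.4828, 0.1197, -0.0172]
orientation: [[0.999, 0.034, 0.0], [0.034, -0.999, -0.0], [0.0, 0.0, -1.0]]
contact_force: [-0.7, -0.9, -0.8]
opening: 0.811
```

```bash
python3 -c "
from h import *
st();im=ctrl.grab_frame('scene')
cv2.imwrite('pics/s9.png',cv2.resize(im[170:290,310:480,::-1],None,fx=4,fy=4,interpolation=2));st()
"
```

```text
t 9.9 pos [ 0.4828  0.1197 -0.0172] yaw 1.95 zax [ 0. -0. -1.] F [-0.68 -0.91 -0.81] open 0.811
t 9.95 pos [ 0.4828  0.1197 -0.0172] yaw 1.95 zax [ 0. -0. -1.] F [ 0.41 -0.01 -0.38] open 0.764
```

View pics/s9.png

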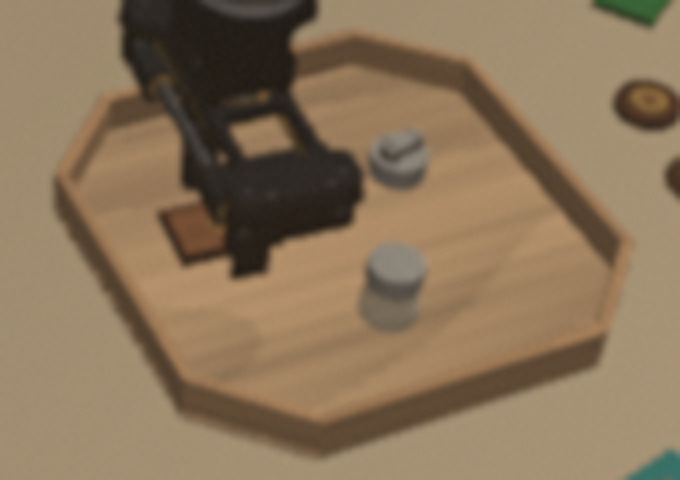

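```bash
python3 -m creep '{"dp":[[0,0,0.05],[0,0,0.05],[0,0,0.05],[0,0,0.05],[0,0,0],[0,0,0],[0,0,0],[0,0,0]],"rotation":[[0,0,0],[0,0,0],[0,0,0],[0,0,0],[0,0,0],[0,0,0],[0,0,0],[0,0,0]],"fingers":[0,0,0,0,0,0,0,0]}'
```

```text
clock: 10.75
eef_pos: [0.4828, 0.1197, -0.0188]
orientation: [[0.999, 0.034, 0.0], [0.034, -0.999, -0.001], [0.0, 0.001, -1.0]]
contact_force: [-1.7, -0.3, 6.1]
opening: 0.5
```

Gripped: opening 0.5 is 43.5 mm, and the tips touch the tray floor at reported z −0.0188. The offset is therefore 23.8 mm. I'll lift and check.

```bash
python3 -m creep '{"dp":[[0,0,-0.3],[0,0,-1.0],[0,0,-2],[0,0,-3],[0,0,-4],[0,0,-4],[0,0,-3],[0,0,0]],"rotation":[[0,0,0],[0,0,0],[0,0,0],[0,0,0],[0,0,0],[0,0,0],[0,0,0],[0,0,0]],"fingers":[0,0,0,0,0,0,0,0]}';  python3 -c "
from h import *
st();im=ctrl.grab_frame('wrist');cv2.imwrite('pics/w10.png',im[:,:,::-1]);st()"
```

```text
clock: 11.55
eef_pos: [0.4857, 0.121, 0.1585]
orientation: [[0.999, 0.034, 0.009], [0.034, -0.999, 0.002], [0.009, -0.001, -1.0]]
contact_force: [0.2, 0.4, -1.4]
opening: 0.499
t 11.55 pos [0.4857 0.121  0.1585] yaw 1.94 zax [ 0.009  0.002 -1.   ] F [ 0.16  0.37 -1.37] open 0.499
t 11.6 pos [0.4841 0.1201 0.1561] yaw 1.93 zax [ 0.005  0.    -1.   ] F [-1.25 -0.27 -1.3 ] open 0.5
```

View pics/w10.png

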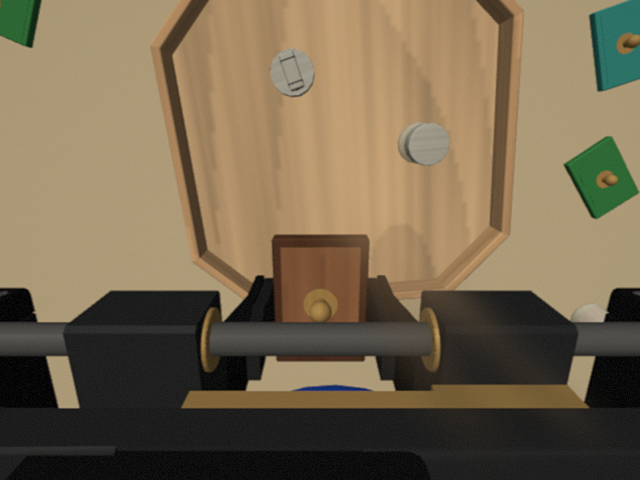

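```bash
python3 -c "
from h import *
s=ctrl.sense();k=ctrl.get_calibration('wrist');p=np.array(s['eef_pos']);R=np.array(s['orientation'])
im=cv2.imread('pics/w10.png');cv2.imwrite('pics/w10c.png',cv2.resize(im[225:370,260:380],None,fx=4,fy=4,interpolation=2))
for uv,h in (((320,310),.0396),((320,303),.0318),((272,235),.0238+.008),((368,235),.0238+.008),((366,361),.0318),((275,361),.0318)): print(uv,(R.T@(back(k,uv,p[2]+h)-p)*1000).round(2))
for m in ctrl.mark_of('wrist','stud_ball')[:2]: print(m['p'],m['xy'],(R.T@(back(k,m['xy'],p[2]+.0396)-p)*1000).round(2))
plan((.512,-.2364,.10),-58,16)
"
```

```text
(320, 310) [ 3.00e-02  5.00e-01 -3.96e+01]
(320, 303) [ 3.00e-02  9.90e-01 -3.18e+01]
(272, 235) [-21.15 -32.11 -31.9 ]
(368, 235) [ 21.23 -32.06 -31.69]
(366, 361) [ 22.64  32.44 -31.69]
(275, 361) [-22.04  32.29 -31.92]
0.63 [609.7, 180.9] [116.95 -56.96 -39.  ]
0.59 [319.9, 312.6] [-1.00e-02  1.79e+00 -3.96e+01]
from [0.4828 0.1195 0.1543] yaw 1.94 rot/row [-0.    -0.     0.065]
[0.11, 2.23, 0.34]
[0.25, 2.22, 0.34]
[0.4, 2.2, 0.34]
[0.54, 2.17, 0.34]
[0.68, 2.13, 0.34]
[0.82, 2.08, 0.34]
[0.95, 2.02, 0.34]
[1.08, 1.95, 0.34]
[1.21, 1.88, 0.34]
[1.33, 1.79, 0.34]
[1.44, 1.7, 0.34]
[1.55, 1.61, 0.34]
[1.65, 1.5, 0.34]
[1.75, 1.39, 0.34]
[1.83, 1.27, 0.34]
[1.91, 1.15, 0.34]
```

View pics/w10c.png

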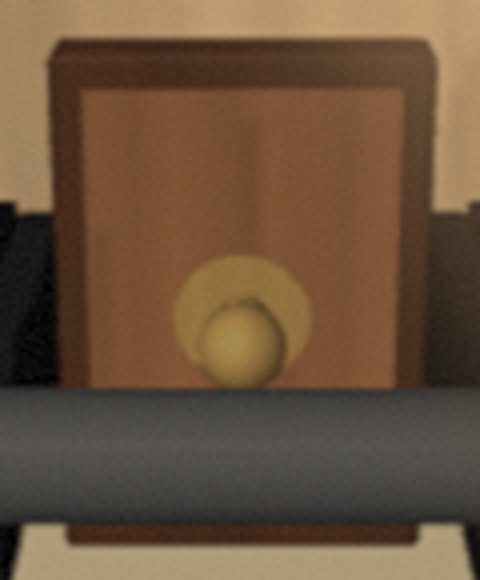

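```bash
python3 -m creep '{"dp":[[0.1,2.2,0],[0.3,2.2,0],[0.4,2.2,0],[0.5,2.2,0],[0.7,2.1,0.3],[0.8,2.1,0.5],[1.0,2.0,0.5],[1.1,2.0,0.5]],"rotation":[[0,0,0.065],[0,0,0.065],[0,0,0.065],[0,0,0.065],[0,0,0.065],[0,0,0.065],[0,0,0.065],[0,0,0.065]],"fingers":[0,0,0,0,0,0,0,0]}';  python3 -c "
from h import *
st();plan((.5124,-.2362,.09),-58,7)"
```

```text
clock: 12.45
eef_pos: [0.4981, -0.0605, 0.1352]
orientation: [[0.882, -0.472, -0.0], [-0.472, -0.882, 0.0], [-0.0, 0.0, -1.0]]
contact_force: [0.1, -0.1, -0.7]
opening: 0.496
t 12.45 pos [ 0.4981 -0.0605  0.1352] yaw -28.16 zax [-0.  0. -1.] F [ 0.07 -0.09 -0.72] open 0.496
from [ 0.4981 -0.0605  0.1352] yaw -28.16 rot/row [0.    0.    0.074]
[1.36, 2.12, 0.64]
[1.52, 2.01, 0.64]
[1.66, 1.89, 0.64]
[1.8, 1.76, 0.64]
[1.92, 1.62, 0.64]
[2.04, 1.48, 0.64]
[2.14, 1.32, 0.65]
```

```bash
python3 -m creep '{"dp":[[1.3,2.0,0.6],[1.4,1.9,0.6],[1.6,1.8,0.6],[1.7,1.7,0.6],[1.8,1.6,0.6],[1.9,1.4,0.6],[2.0,1.3,0.5],[0,0,0]],"rotation":[[0,0,0.074],[0,0,0.074],[0,0,0.074],[0,0,0.074],[0,0,0.074],[0,0,0.074],[0,0,0.05],[0,0,0]],"fingers":[0,0,0,0,0,0,0,0]}';  python3 -c "
from h import *
st();im=ctrl.grab_frame('wrist');st();im=ctrl.grab_frame('wrist');cv2.imwrite('pics/w11.png',im[:,:,::-1]);st();plan((.5124,-.2362,.09),-58,1)"
```

```text
clock: 13.25
eef_pos: [0.5103, -0.2302, 0.0937]
orientation: [[0.55, -0.835, -0.001], [-0.835, -0.55, -0.002], [0.001, 0.002, -1.0]]
contact_force: [-0.2, -0.4, -0.7]
opening: 0.498
t 13.25 pos [ 0.5103 -0.2302  0.0937] yaw -56.61 zax [-0.001 -0.002 -1.   ] F [-0.19 -0.35 -0.74] open 0.498
t 13.3 pos [ 0.5106 -0.2277  0.094 ] yaw -56.42 zax [-0.001 -0.    -1.   ] F [ 0.49  0.1  -0.22] open 0.499
t 13.35 pos [ 0.511  -0.2258  0.0944] yaw -56.26 zax [-0.     0.001 -1.   ] F [ 0.37  0.62 -0.88] open 0.498
from [ 0.511  -0.2258  0.0944] yaw -56.26 rot/row [-0.     0.001  0.03 ]
[0.94, 0.46, 0.44]
```

View pics/w11.png

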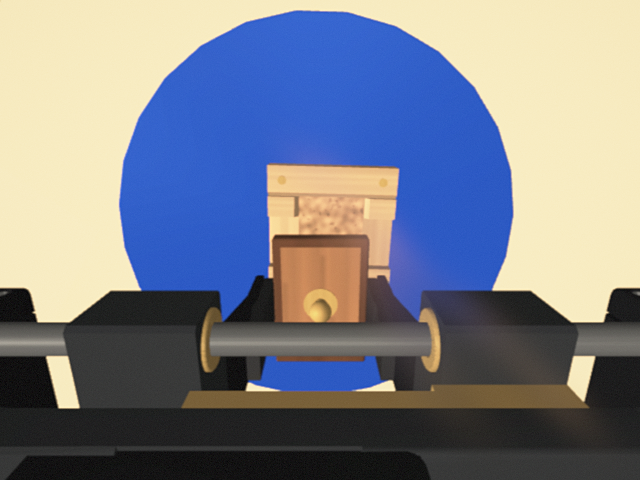

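```bash
python3 -m creep '{"dp":[[0.4,0.2,0.1],[0.5,0.2,0.3],[0,0,0],[0,0,0],[0,0,0],[0,0,0],[0,0,0],[0,0,0]],"rotation":[[0,0,0.015],[0,0,0.015],[0,0,0],[0,0,0],[0,0,0],[0,0,0],[0,0,0],[0,0,0]],"fingers":[0,0,0,0,0,0,0,0]}';  python3 -c "
from h import *
st();im=ctrl.grab_frame('wrist');st();cv2.imwrite('pics/w12.png',im[:,:,::-1]);cv2.imwrite('pics/w12c.png',cv2.resize(im[150:380,250:410,::-1],None,fx=4,fy=4)[:600]);plan((.5124,-.2362,.09),-58,1)
import pickle;pickle.dump(ctrl.get_calibration('wrist'),open('w12.pkl','wb'))"
```

```text
clock: 14.15
eef_pos: [0.5127, -0.2348, 0.0908]
orientation: [[0.532, -0.847, 0.0], [-0.847, -0.532, -0.0], [0.0, -0.0, -1.0]]
contact_force: [0.0, 0.4, -0.7]
opening: 0.497
t 14.15 pos [ 0.5127 -0.2348  0.0908] yaw -57.86 zax [ 0. -0. -1.] F [ 0.04  0.4  -0.7 ] open 0.497
t 14.2 pos [ 0.5127 -0.2348  0.0908] yaw -57.86 zax [ 0. -0. -1.] F [-0.33 -0.61 -0.22] open 0.5
from [ 0.5127 -0.2348  0.0908] yaw -57.86 rot/row [-0.    -0.     0.002]
[0.1, 0.1, 0.08]
```

View pics/w12c.png

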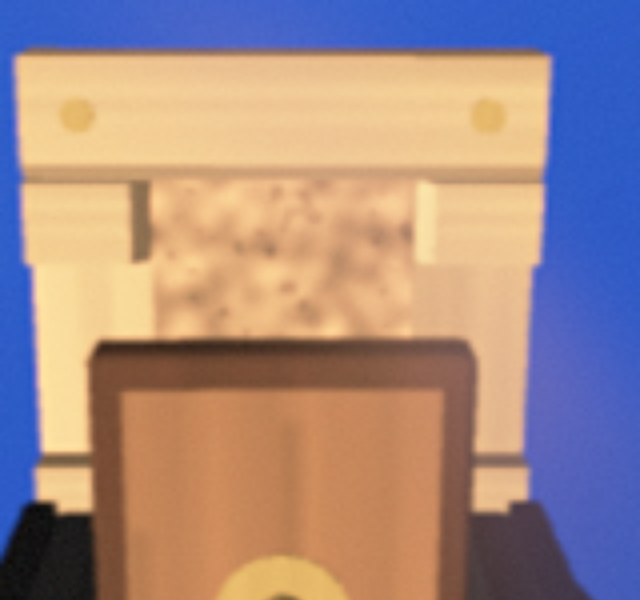

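Run:
```python
from h import *
import pickle
from scipy.optimize import least_squares
k=pickle.load(open('w12.pkl','rb'))
L=[((17,57),.055,.045,.028),((551,55),.055,-.045,.028),((25,263),.019,.045,.028),((543,263),.019,-.045,.028),((37,467),-.019,.045,.028),((528,465),-.019,-.045,.028),((152,182),.0335,.0235,.02),((413,180),.0335,-.0235,.02)]
uv=np.array([l[0] for l in L])/4+[250,150]-.4
def f(p):
    c,s=np.cos(p[2]),np.sin(p[2])
    return (np.array([proj(k,(p[0]+c*a-s*b,p[1]+s*a+c*b,z)) for _,a,b,z in L])-uv).ravel()
r=least_squares(f,[.512,-.236,.558]);print(r.x,np.degrees(r.x[2]),r.fun.round(1).reshape(-1,2).tolist())
plan((r.x[0]+.0004,r.x[1]+.0002,.02),np.degrees(r.x[2])-90,1)
```

```text
[ 0.51277631 -0.23555185  0.56263878] 32.23682762255315 [[-0.6, -0.1], [0.1, 0.2], [0.2, 0.7], [-0.5, 0.6], [-0.2, 0.6], [0.7, 1.0], [-0.4, -1.6], [0.7, -1.2]]
from [ 0.5127 -0.2348  0.0908] yaw -57.86 rot/row [-0.    -0.    -0.002]
[0.07, -0.01, 7.08]
```

```bash
python3 -m creep '{"dp":[[0.08,0.02,1.5],[0,0,2],[0,0,2],[0,0,1.6],[0,0,0.6],[0,0,0.3],[0,0,0],[0,0,0]],"rotation":[[0,0,0],[0,0,0],[0,0,0],[0,0,0],[0,0,0],[0,0,0],[0,0,0],[0,0,0]],"fingers":[0,0,0,0,0,0,0,0]}';  python3 -c "
from h import *
st();im=ctrl.grab_frame('wrist');st();cv2.imwrite('pics/w13.png',im[:,:,::-1]);plan((.5128,-.2358,-.003),-57.9,1)"
```

```text
clock: 15.0
eef_pos: [0.5135, -0.2359, 0.0114]
orientation: [[0.532, -0.847, 0.001], [-0.847, -0.532, -0.001], [0.001, -0.001, -1.0]]
contact_force: [-0.2, 0.4, -0.3]
opening: 0.499
t 15.0 pos [ 0.5135 -0.2359  0.0114] yaw -57.87 zax [ 0.001 -0.001 -1.   ] F [-0.2   0.35 -0.32] open 0.499
t 15.05 pos [ 0.5136 -0.2359  0.0115] yaw -57.87 zax [ 0.001 -0.001 -1.   ] F [-0.52 -0.78  0.  ] open 0.494
from [ 0.5136 -0.2359  0.0115] yaw -57.87 rot/row [-0.001 -0.001  0.001]
[-0.05, 0.06, 1.45]
```

View pics/w13.png

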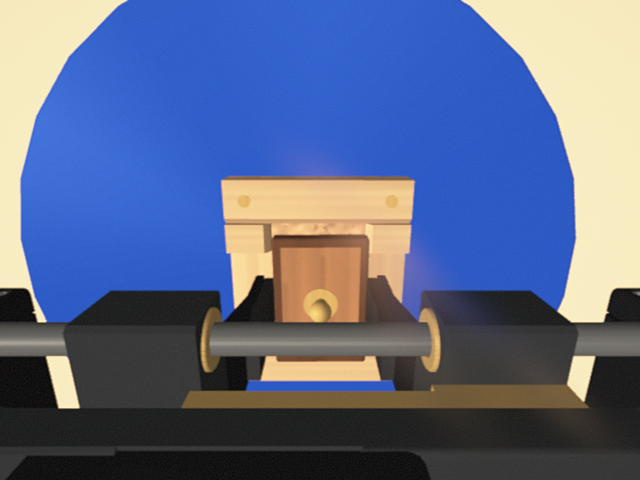

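```bash
python3 -c "
import cv2
im=cv2.imread('pics/w13.png');cv2.imwrite('pics/w13c.png',cv2.resize(im[170:300,215:420],None,fx=3.9,fy=3.9,interpolation=2))"
```

```text
(no output)
```

View pics/w13c.png

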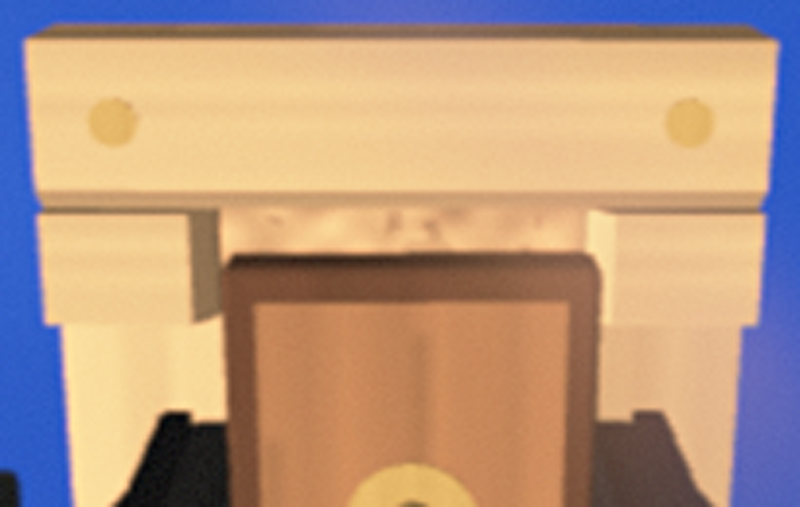

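Run:
```python
from h import *
from scipy.optimize import least_squares
k=ctrl.get_calibration('wrist');s=ctrl.sense();pe=np.array(s['eef_pos']);R=np.array(s['orientation'])
def fit(L,p0):
    uv=np.array([l[0] for l in L])/3.9+[215,170]-.4
    def f(p):
        c,s=np.cos(p[2]),np.sin(p[2])
        return (np.array([proj(k,(p[0]+c*a-s*b,p[1]+s*a+c*b,z)) for _,a,b,z in L])-uv).ravel()
    r=least_squares(f,p0);print(r.x.round(4),np.degrees(r.x[2]).round(2),r.fun.round(1).reshape(-1,2).tolist());return r.x
b=fit([((25,38),.055,.045,.028),((778,40),.055,-.045,.028),((45,323),.019,.045,.028),((758,323),.019,-.045,.028)],[.512,-.236,.558])
zt=pe[2]+.0238
q=fit([((222,270),.032,.022,zt+.008),((602,270),.032,-.022,zt+.008)],[.512,-.236,.558])
print('block in tool mm',(R.T@(np.r_[b[:2],0]-np.r_[pe[:2],0])*1000).round(2))
print('plaque in tool',(R.T@(np.r_[q[:2],0]-np.r_[pe[:2],0])*1000).round(2))
```

```text
[ 0.513  -0.2353  0.5594] 32.05 [[-0.4, -0.2], [0.4, -0.4], [-0.1, 0.2], [0.1, 0.5]]
[ 0.5126 -0.237   0.5608] 32.13 [[-1.0, 0.0], [1.0, 0.0]]
block in tool mm [-0.83  0.18 -0.  ]
plaque in tool [ 0.48  1.43 -0.  ]
```

```bash
python3 -m creep '{"dp":[[-0.09,-0.05,0.2],[0,0,0.2],[0,0,0.3],[0,0,0.3],[0,0,0.2],[0,0,0.2],[0,0,0],[0,0,0]],"rotation":[[0,0,0],[0,0,0],[0,0,0],[0,0,0],[0,0,0],[0,0,0],[0,0,0],[0,0,0]],"fingers":[0,0,0,0,0,0,0,0]}';  python3 -c "
from h import *
st();im=ctrl.grab_frame('wrist');st();cv2.imwrite('pics/w14.png',cv2.resize(im[170:400,215:420,::-1],None,fx=2.6,fy=2.6,interpolation=2))"
```

```text
clock: 15.85
eef_pos: [0.5129, -0.2346, -0.0033]
orientation: [[0.532, -0.847, 0.0], [-0.847, -0.532, -0.0], [0.0, -0.0, -1.0]]
contact_force: [-0.2, -0.3, -0.7]
opening: 0.496
t 15.85 pos [ 0.5129 -0.2346 -0.0033] yaw -57.87 zax [ 0. -0. -1.] F [-0.17 -0.31 -0.74] open 0.496
t 15.9 pos [ 0.5129 -0.2347 -0.0032] yaw -57.87 zax [ 0. -0. -1.] F [ 0.11  0.05 -0.58] open 0.497
```

View pics/w14.png

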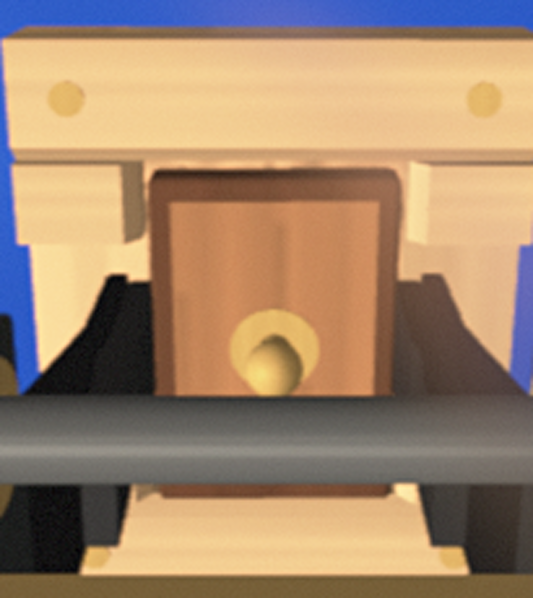

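```bash
python3 -m creep '{"dp":[[0,0,0.04],[0,0,0.03],[0,0,0],[0,0,0],[0,0,0],[0,0,0],[0,0,0],[0,0,0]],"rotation":[[0,0,0],[0,0,0],[0,0,0],[0,0,0],[0,0,0],[0,0,0],[0,0,0],[0,0,0]],"fingers":[0,0,0,0.6,0.8,0.8,0.8,0.8]}'
```

```text
clock: 16.7
eef_pos: [0.5129, -0.2346, -0.004]
orientation: [[0.532, -0.847, 0.0], [-0.847, -0.532, -0.0], [0.0, -0.0, -1.0]]
contact_force: [0.5, -0.9, -0.3]
opening: 0.783
```

```bash
python3 -c "
from h import *
st();im=ctrl.grab_frame('wrist');st();cv2.imwrite('pics/w15.png',cv2.resize(im[170:400,215:420,::-1],None,fx=2.6,fy=2.6,interpolation=2))"
```

```text
t 16.7 pos [ 0.5129 -0.2346 -0.004 ] yaw -57.87 zax [ 0. -0. -1.] F [ 0.47 -0.88 -0.34] open 0.783
t 16.75 pos [ 0.5129 -0.2346 -0.004 ] yaw -57.87 zax [ 0. -0. -1.] F [-0.17 -0.86 -0.17] open 0.788
```

View pics/w15.png

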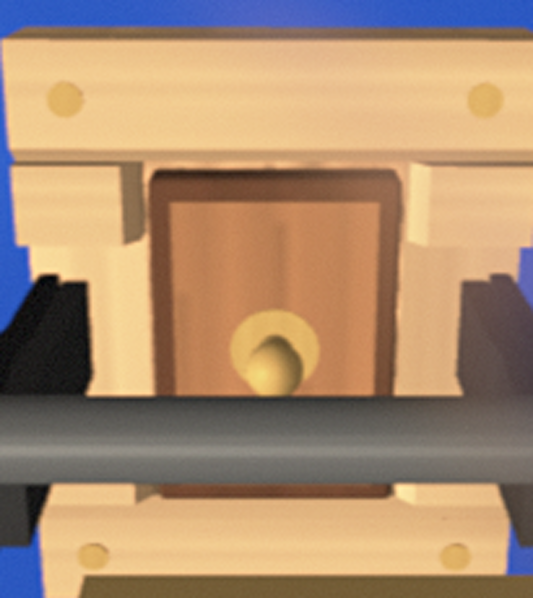

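Plaque sits in the pocket with both long-side gaps visible. I'll lift straight up and check.

```bash
python3 -m creep '{"dp":[[0,0,-0.5],[0,0,-2],[0,0,-3],[0,0,-4],[0,0,-4],[0,0,-2],[0,0,0],[0,0,0]],"rotation":[[0,0,0],[0,0,0],[0,0,0],[0,0,0],[0,0,0],[0,0,0],[0,0,0],[0,0,0]],"fingers":[0.8,0.8,0.8,0.8,0.8,0.8,0.8,0.8]}';python3 -c "
from h import *
st();im=ctrl.grab_frame('wrist');k=ctrl.get_calibration('wrist');st();cv2.imwrite('pics/w16.png',cv2.resize(im[150:310,240:400,::-1],None,fx=3.7,fy=3.7,interpolation=2))
import pickle;pickle.dump(k,open('w16.pkl','wb'));print(ctrl.mark_of('wrist','stud_ball')[:2])
plan((.4601,.2414,.15),20,16)"
```

```text
clock: 17.55
eef_pos: [0.5126, -0.2346, 0.1512]
orientation: [[0.532, -0.847, 0.0], [-0.847, -0.532, -0.0], [0.0, 0.0, -1.0]]
contact_force: [-0.3, -0.3, 0.5]
opening: 0.801
t 17.55 pos [ 0.5126 -0.2346  0.1512] yaw -57.87 zax [ 0. -0. -1.] F [-0.32 -0.33  0.49] open 0.801
t 17.6 pos [ 0.512  -0.2344  0.1502] yaw -57.87 zax [-0.002  0.    -1.   ] F [-0.07  0.13 -0.16] open 0.803
[{'xy': [321.6, 224.3], 'p': 0.62}]
from [ 0.5118 -0.2343  0.1497] yaw -57.87 rot/row [-0.     0.    -0.085]
[-2.69, -1.31, 0.0]
[-2.57, -1.53, 0.0]
[-2.43, -1.74, 0.0]
[-2.27, -1.94, 0.0]
[-2.1, -2.13, 0.0]
[-1.91, -2.3, -0.0]
[-1.71, -2.45, -0.0]
[-1.5, -2.59, -0.0]
[-1.27, -2.71, -0.0]
[-1.04, -2.81, -0.0]
[-0.79, -2.88, -0.0]
[-0.55, -2.94, -0.0]
[-0.3, -2.98, -0.0]
[-0.04, -2.99, -0.0]
[0.21, -2.98, -0.0]
[0.46, -2.95, -0.0]
```

View pics/w16.png

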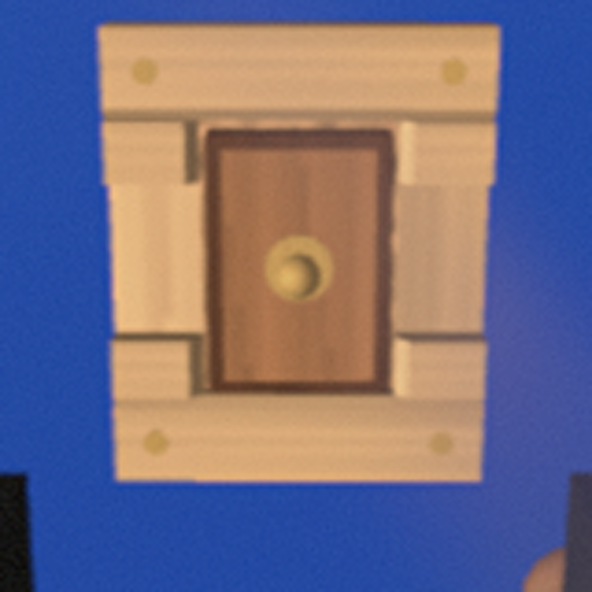

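```bash
python3 -m creep '{"dp":[[-2.7,-1.3,0],[-2.6,-1.5,0],[-2.4,-1.7,0],[-2.3,-1.9,0],[-2.1,-2.1,0],[-1.9,-2.3,0],[-1.7,-2.4,0],[-1.5,-2.6,0]],"rotation":[[0,0,-0.085],[0,0,-0.085],[0,0,-0.085],[0,0,-0.085],[0,0,-0.085],[0,0,-0.085],[0,0,-0.085],[0,0,-0.085]],"fingers":[0.5,0.5,0.5,0.5,0.5,0.5,0.5,0.5]}';python3 -c "
from h import *
st();plan((.4601,.2414,.13),20,9)
import pickle;k=pickle.load(open('w16.pkl','rb'))
print('stud',back(k,(298/3.7+240-.4,273/3.7+150-.4),.0358))"
```

```text
clock: 18.45
eef_pos: [0.4842, 0.003, 0.1496]
orientation: [[0.947, -0.321, -0.003], [-0.321, -0.947, 0.0], [-0.003, 0.001, -1.0]]
contact_force: [0.6, -0.6, 0.3]
opening: 0.507
t 18.45 pos [0.4842 0.003  0.1496] yaw -18.71 zax [-0.003  0.    -1.   ] F [ 0.58 -0.62  0.26] open 0.507
from [0.4842 0.003  0.1496] yaw -18.71 rot/row [-0.     0.    -0.075]
[-1.1, -2.42, 0.22]
[-0.92, -2.5, 0.22]
[-0.73, -2.56, 0.22]
[-0.53, -2.61, 0.22]
[-0.34, -2.64, 0.22]
[-0.14, -2.66, 0.22]
[0.06, -2.66, 0.22]
[0.26, -2.65, 0.22]
[0.46, -2.62, 0.22]
stud [ 0.51208901 -0.2346678   0.0358    ]
```

```bash
python3 -m creep '{"dp":[[-1.1,-2.5,0],[-0.9,-2.6,0],[-0.8,-2.7,0],[-0.6,-2.7,0],[-0.4,-2.7,0],[-0.2,-2.7,0],[0,-2.7,0],[0.2,-2.3,0]],"rotation":[[0,0,-0.075],[0,0,-0.08],[0,0,-0.08],[0,0,-0.08],[0,0,-0.08],[0,0,-0.08],[0,0,-0.08],[0,0,-0.08]],"fingers":[0.5,0.5,0.5,0.5,0.5,0.5,0.5,0.5]}';python3 -c "
from h import *
st();plan((.4601,.2414,.08),20,3)"
```

```text
clock: 19.25
eef_pos: [0.4588, 0.2166, 0.1497]
orientation: [[0.953, 0.304, -0.003], [0.304, -0.953, -0.0], [-0.003, -0.0, -1.0]]
contact_force: [0.4, -0.7, 0.3]
opening: 0.501
t 19.25 pos [0.4588 0.2166 0.1497] yaw 17.73 zax [-0.003 -0.    -1.   ] F [ 0.37 -0.67  0.26] open 0.501
from [0.4588 0.2166 0.1497] yaw 17.73 rot/row [-0.     0.001 -0.013]
[0.3, -0.77, 2.32]
[0.31, -0.77, 2.32]
[0.32, -0.77, 2.32]
```

```bash
python3 -m creep '{"dp":[[0.2,-0.6,2.3],[0.2,-0.6,2.3],[0.2,-0.5,2.3],[0,0,0],[0,0,0],[0,0,0],[0,0,0],[0,0,0]],"rotation":[[0,0,-0.01],[0,0,0],[0,0,0],[0,0,0],[0,0,0],[0,0,0],[0,0,0],[0,0,0]],"fingers":[0.5,0.5,0.5,0.5,0.5,0.5,0.5,0.5]}';python3 -c "
from h import *
st();im=ctrl.grab_frame('wrist');k=ctrl.get_calibration('wrist');cv2.imwrite('pics/w17.png',im[:,:,::-1])
import pickle;pickle.dump(k,open('w17.pkl','wb'));print(ctrl.mark_of('wrist','bridge_top'))
st();plan((.4601,.2414,.08),20,1)"
```

```text
clock: 20.05
eef_pos: [0.4611, 0.2334, 0.0829]
orientation: [[0.951, 0.309, 0.002], [0.309, -0.951, 0.0], [0.002, 0.0, -1.0]]
contact_force: [1.2, 0.5, 0.7]
opening: 0.501
t 20.05 pos [0.4611 0.2334 0.0829] yaw 18.01 zax [ 0.002  0.    -1.   ] F [1.18 0.47 0.69] open 0.501
[{'xy': [322.3, 233.1], 'p': 0.57}]
t 20.15 pos [0.4609 0.2334 0.0826] yaw 18.02 zax [ 0.001  0.    -1.   ] F [ 0.21 -0.2  -0.16] open 0.5
from [0.4609 0.2334 0.0826] yaw 18.02 rot/row [ 0.    -0.001 -0.035]
[0.17, -0.78, 0.26]
```

View pics/w17.png

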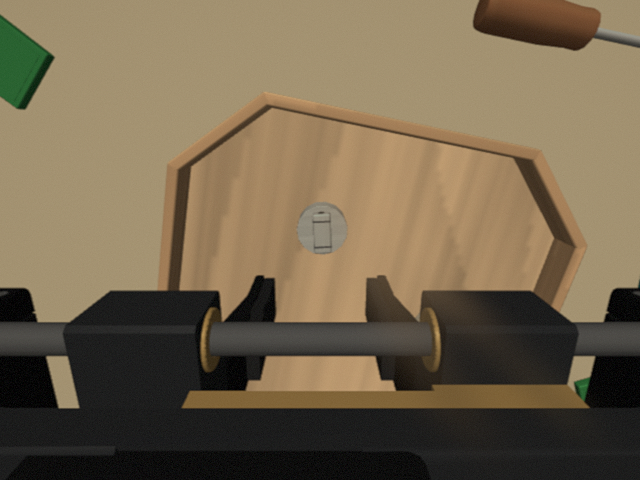

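```bash
python3 -c "
import cv2
im=cv2.imread('pics/w17.png');cv2.imwrite('pics/w17c.png',cv2.resize(im[195:262,288:356],None,fx=8.5,fy=8.5,interpolation=2))"
```

```text
(no output)
```

View pics/w17c.png

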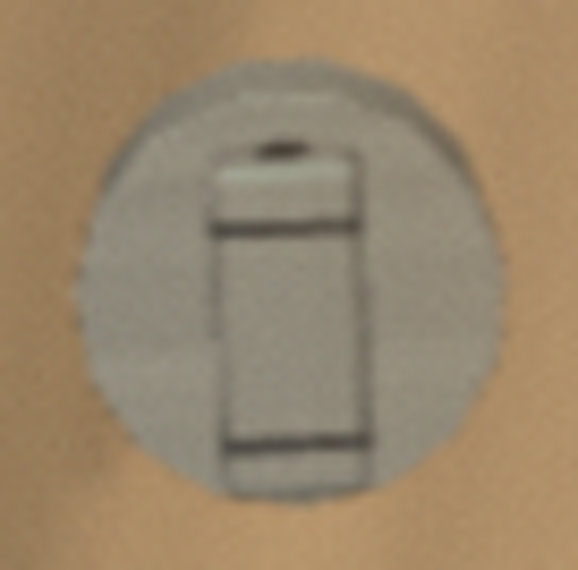

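```bash
python3 -c "
from h import *
import pickle;k=pickle.load(open('w17.pkl','rb'))
g=lambda u,v,z:back(k,(u/8.5+288-.4,v/8.5+195-.4),z)
A,B=g(285,228,.031),g(297,443,.031);print((A+B)/2,np.degrees(np.arctan2(B[1]-A[1],B[0]-A[0])),np.linalg.norm(A-B),np.linalg.norm(g(213,228,.031)-g(360,225,.031)))
print('sh',(g(80,290,.021)+g(503,290,.021))/2,(g(295,95,.021)+g(295,497,.021))/2)
c=(A+B)/2
plan((c[0],c[1],.02),np.degrees(np.arctan2(B[1]-A[1],B[0]-A[0]))+90,1)"
```

```text
[0.45963369 0.2416758  0.031     ] -68.81852416456294 0.01786331998327348 0.011597740000386051
sh [0.45938087 0.24276812 0.021     ] [0.45991557 0.24205796 0.021     ]
from [0.4609 0.2334 0.0826] yaw 18.02 rot/row [ 0.    -0.001 -0.055]
[0.12, -0.83, 6.26]
```

```bash
python3 -m creep '{"dp":[[0.12,-0.4,1],[0,-0.45,1.5],[0,0,2],[0,0,1.5],[0,0,1],[0,0,0],[0,0,0],[0,0,0]],"rotation":[[0,0,-0.05],[0,0,0],[0,0,0],[0,0,0],[0,0,0],[0,0,0],[0,0,0],[0,0,0]],"fingers":[0.5,0.5,0.5,0.5,0.5,0.5,0.5,0.5]}';python3 -c "
from h import *
st();im=ctrl.grab_frame('wrist');k=ctrl.get_calibration('wrist');cv2.imwrite('pics/w18.png',cv2.resize(im[200:400,220:420,::-1],None,fx=3,fy=3,interpolation=2))
st();plan((.4597,.2420,-.002),20.9,1)
for z in (.031,.021): print((proj(k,(.4597,.242,z))-[220,200])*3)"
```

```text
clock: 20.95
eef_pos: [0.4594, 0.2424, 0.0126]
orientation: [[0.934, 0.357, 0.001], [0.357, -0.934, 0.001], [0.001, -0.0, -1.0]]
contact_force: [0.8, 0.2, 0.4]
opening: 0.502
t 20.95 pos [0.4594 0.2424 0.0126] yaw 20.91 zax [ 0.001  0.001 -1.   ] F [0.77 0.17 0.4 ] open 0.502
t 21.0 pos [0.4594 0.2423 0.0127] yaw 20.91 zax [ 0.001  0.001 -1.   ] F [0.34 0.19 0.17] open 0.497
from [0.4594 0.2423 0.0127] yaw 20.91 rot/row [-0.    -0.002  0.   ]
[0.02, 0.04, 1.47]
[301.81032985 268.50787723]
[301.63703288 244.53675192]
```

View pics/w18.png

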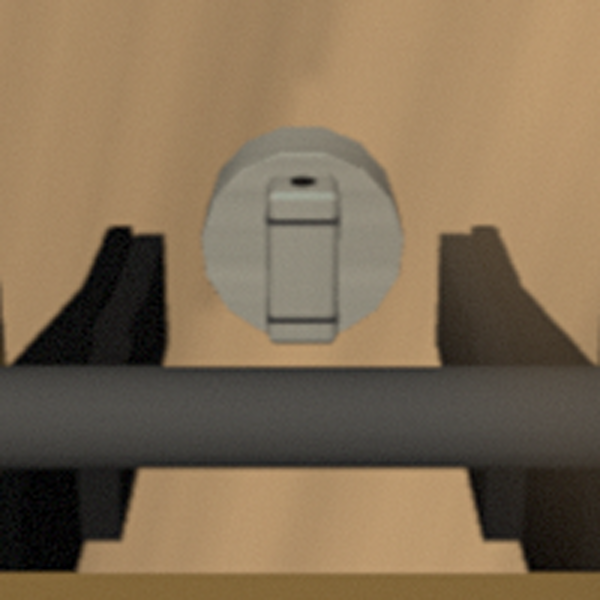

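```bash
python3 -m creep '{"dp":[[0,0.02,0.5],[0,0,0.5],[0,0,0.4],[0,0,0],[0,0,0],[0,0,0],[0,0,0],[0,0,0]],"rotation":[[0,0,0],[0,0,0],[0,0,0],[0,0,0],[0,0,0],[0,0,0],[0,0,0],[0,0,0]],"fingers":[0.5,0.5,0.5,0.4,0,0,0,0]}'; python3 -m creep '{"dp":[[0,0,0],[0,0,0],[0,0,0],[0,0,0],[0,0,0],[0,0,0],[0,0,0],[0,0,0]],"rotation":[[0,0,0],[0,0,0],[0,0,0],[0,0,0],[0,0,0],[0,0,0],[0,0,0],[0,0,0]],"fingers":[0,0,0,0,0,0,0,0]}'
```

```text
clock: 21.8
eef_pos: [0.4591, 0.2418, -0.0018]
orientation: [[0.934, 0.357, 0.0], [0.357, -0.934, 0.0], [0.0, 0.0, -1.0]]
contact_force: [-0.5, -0.3, 0.9]
opening: 0.136
clock: 22.6
eef_pos: [0.4591, 0.2418, -0.0018]
orientation: [[0.934, 0.357, 0.0], [0.357, -0.934, 0.0], [0.0, 0.0, -1.0]]
contact_force: [-0.1, -0.7, 2.9]
opening: 0.128
```

Opening 0.13, about 11–12 mm, so the bridge is gripped. Lifting.

```bash
python3 -m creep '{"dp":[[0,0,-0.5],[0,0,-1.5],[0,0,-3],[0,0,-4],[0,0,-4],[0,0,-2],[0,0,0],[0,0,0]],"rotation":[[0,0,0],[0,0,0],[0,0,0],[0,0,0],[0,0,0],[0,0,0],[0,0,0],[0,0,0]],"fingers":[0,0,0,0,0,0,0,0]}';python3 -c "
from h import *
st();im=ctrl.grab_frame('wrist');k=ctrl.get_calibration('wrist');cv2.imwrite('pics/w19.png',cv2.resize(im[200:400,220:420,::-1],None,fx=3,fy=3,interpolation=2))
im=ctrl.grab_frame('scene');cv2.imwrite('pics/s19.png',cv2.resize(im[130:260,350:480,::-1],None,fx=4,fy=4,interpolation=2))
st();plan((.5123,-.2352,.13),-58,16)"
```

```text
clock: 23.4
eef_pos: [0.4588, 0.2413, 0.1485]
orientation: [[0.934, 0.357, 0.001], [0.357, -0.934, -0.0], [0.001, 0.001, -1.0]]
contact_force: [-0.2, -0.6, -1.9]
opening: 0.132
t 23.4 pos [0.4588 0.2413 0.1485] yaw 20.9 zax [ 0.001 -0.    -1.   ] F [-0.22 -0.55 -1.94] open 0.132
t 23.5 pos [0.4581 0.2409 0.1471] yaw 20.91 zax [-0.002 -0.001 -1.   ] F [ 0.01  0.11 -0.98] open 0.133
from [0.4581 0.2409 0.1471] yaw 20.91 rot/row [0.    0.    0.086]
[-0.75, 2.9, 0.11]
[-0.49, 2.95, 0.11]
[-0.24, 2.99, 0.11]
[0.02, 2.99, 0.11]
[0.28, 2.98, 0.11]
[0.53, 2.95, 0.11]
[0.78, 2.89, 0.11]
[1.03, 2.81, 0.11]
[1.27, 2.71, 0.11]
[1.5, 2.59, 0.11]
[1.71, 2.46, 0.11]
[1.92, 2.3, 0.11]
[2.11, 2.13, 0.11]
[2.28, 1.94, 0.11]
[2.44, 1.73, 0.11]
[2.58, 1.52, 0.11]
```

View pics/w19.png

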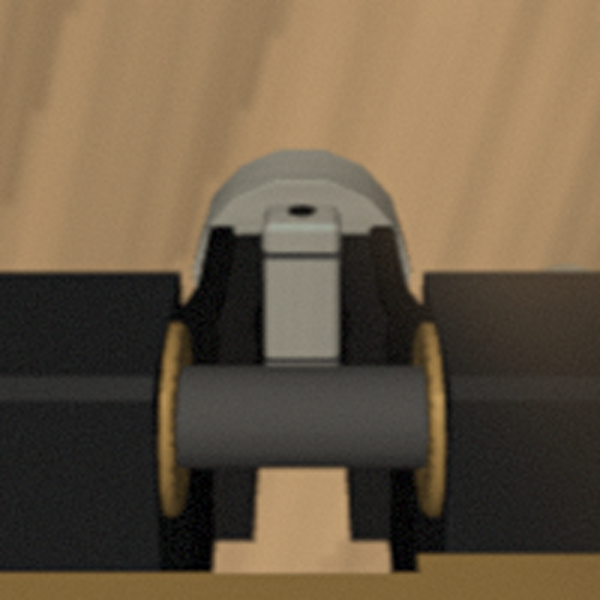

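View pics/s19.png

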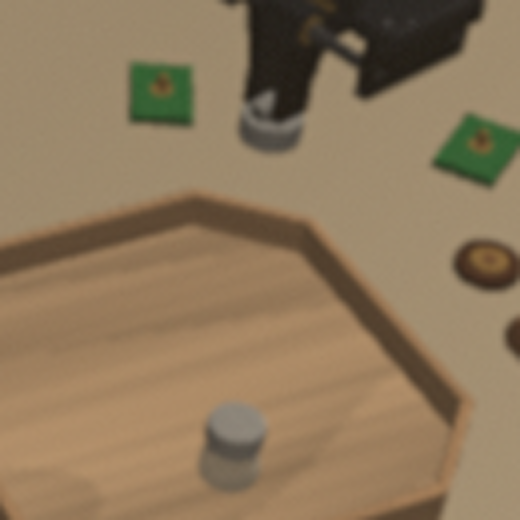

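```bash
python3 -c "
from h import *
s=ctrl.sense();k=ctrl.get_calibration('wrist');p=np.array(s['eef_pos']);R=np.array(s['orientation'])
q=[R.T@(back(k,(220+301/3-.4,200+r/3-.4),p[2]+.0326)-p)*1000 for r in (255,360)];print(q,(q[0]+q[1])/2)"; python3 -m creep '{"dp":[[-0.7,2.9,0],[-0.5,3,0],[-0.2,3,0],[0,3,0],[0.3,3,0],[0.5,3,0],[0.8,2.9,0],[1,2.8,0]],"rotation":[[0,0,0.085],[0,0,0.085],[0,0,0.085],[0,0,0.085],[0,0,0.085],[0,0,0.085],[0,0,0.085],[0,0,0.085]],"fingers":[0,0,0,0,0,0,0,0]}';python3 -c "
from h import *
st();plan((.5123,-.2352,.13),-58,8)"
```

```text
[array([ -0.15551361,  -8.67658602, -32.60426886]), array([ -0.15205212,   9.2179265 , -32.5949202 ])] [ -0.15378286   0.27067024 -32.59959453]
clock: 24.3
eef_pos: [0.4864, 0.0014, 0.1467]
orientation: [[0.95, -0.313, -0.003], [-0.313, -0.95, 0.0], [-0.003, 0.001, -1.0]]
contact_force: [0.6, 0.7, -0.1]
opening: 0.137
t 24.3 pos [0.4864 0.0014 0.1467] yaw -18.24 zax [-0.003  0.    -1.   ] F [ 0.57  0.67 -0.14] open 0.137
from [0.4864 0.0014 0.1467] yaw -18.24 rot/row [0.    0.    0.087]
[1.23, 2.71, 0.21]
[1.46, 2.59, 0.21]
[1.68, 2.45, 0.21]
[1.89, 2.3, 0.21]
[2.08, 2.13, 0.21]
[2.26, 1.94, 0.21]
[2.42, 1.74, 0.21]
[2.56, 1.52, 0.21]
```

```bash
python3 -m creep '{"dp":[[1.2,2.6,0.2],[1.4,2.5,0.2],[1.6,2.4,0.2],[1.8,2.3,0.2],[2.0,2.1,0.2],[2.2,1.9,0.2],[2.3,1.6,0.2],[1.4,0.8,0.2]],"rotation":[[0,0,0.085],[0,0,0.085],[0,0,0.085],[0,0,0.085],[0,0,0.085],[0,0,0.085],[0,0,0.085],[0,0,0.05]],"fingers":[0,0,0,0,0,0,0,0]}';python3 -c "
from h import *
st();plan((.5123,-.2348,.10),-58,8)"
```

```text
clock: 25.1
eef_pos: [0.5112, -0.2156, 0.1304]
orientation: [[0.569, -0.822, -0.003], [-0.822, -0.569, 0.0], [-0.002, 0.002, -1.0]]
contact_force: [-0.3, 0.3, -0.3]
opening: 0.131
t 25.1 pos [ 0.5112 -0.2156  0.1304] yaw -55.29 zax [-0.003  0.    -1.   ] F [-0.26  0.32 -0.34] open 0.131
from [ 0.5112 -0.2156  0.1304] yaw -55.29 rot/row [0.    0.    0.006]
[0.21, 0.12, 0.38]
[0.21, 0.12, 0.38]
[0.21, 0.12, 0.38]
[0.21, 0.12, 0.38]
[0.21, 0.12, 0.38]
[0.21, 0.12, 0.38]
[0.21, 0.12, 0.38]
[0.21, 0.12, 0.38]
```

```bash
python3 -m creep '{"dp":[[0.4,0.2,0.6],[0.4,0.2,0.6],[0.3,0.2,0.6],[0.2,0.1,0.6],[0,0,0.4],[0,0,0],[0,0,0],[0,0,0]],"rotation":[[0,0,0.01],[0,0,0.01],[0,0,0.01],[0,0,0],[0,0,0],[0,0,0],[0,0,0],[0,0,0]],"fingers":[0,0,0,0,0,0,0,0]}';python3 -c "
from h import *
st();im=ctrl.grab_frame('wrist');st();plan((.5123,-.2348,.045),-58,1)
cv2.imwrite('pics/w20.png',im[:,:,::-1])"
```

```text
clock: 25.9
eef_pos: [0.5141, -0.2279, 0.1044]
orientation: [[0.549, -0.836, 0.001], [-0.836, -0.549, -0.0], [0.001, -0.0, -1.0]]
contact_force: [0.3, -0.3, -1.1]
opening: 0.134
t 25.9 pos [ 0.5141 -0.2279  0.1044] yaw -56.7 zax [ 0.001 -0.    -1.   ] F [ 0.27 -0.25 -1.12] open 0.134
t 25.95 pos [ 0.5141 -0.2279  0.1044] yaw -56.7 zax [ 0.001 -0.    -1.   ] F [-0.55 -0.29  0.14] open 0.128
from [ 0.5141 -0.2279  0.1044] yaw -56.7 rot/row [-0.    -0.001  0.023]
[0.47, 0.53, 5.94]
```

View pics/w20.png

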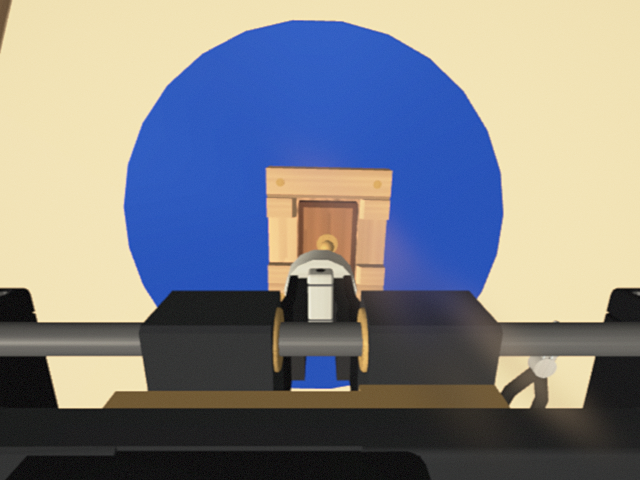

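```bash
python3 -m creep '{"dp":[[0.2,0.2,1],[0.27,0.3,1.4],[0,0,1.5],[0,0,1.2],[0,0,0.6],[0,0,0],[0,0,0],[0,0,0]],"rotation":[[0,0,0.012],[0,0,0.011],[0,0,0],[0,0,0],[0,0,0],[0,0,0],[0,0,0],[0,0,0]],"fingers":[0,0,0,0,0,0,0,0]}';python3 -c "
from h import *
st();im=ctrl.grab_frame('wrist');st();plan((.5123,-.2348,.035),-58,1)
cv2.imwrite('pics/w21.png',im[:,:,::-1])
k=ctrl.get_calibration('wrist')
im=ctrl.grab_frame('scene');cv2.imwrite('pics/s21.png',cv2.resize(im[210:310,160:290,::-1],None,fx=5,fy=5,interpolation=2))"
```

```text
clock: 26.75
eef_pos: [0.5127, -0.2349, 0.0476]
orientation: [[0.529, -0.848, 0.001], [-0.848, -0.529, -0.001], [0.001, -0.001, -1.0]]
contact_force: [-1.0, -0.3, -0.4]
opening: 0.126
t 26.75 pos [ 0.5127 -0.2349  0.0476] yaw -58.04 zax [ 0.001 -0.001 -1.   ] F [-1.   -0.28 -0.36] open 0.126
t 26.8 pos [ 0.5127 -0.2349  0.0477] yaw -58.04 zax [ 0.001 -0.001 -1.   ] F [-0.17  0.03 -0.83] open 0.132
from [ 0.5127 -0.2349  0.0477] yaw -58.04 rot/row [-0.001 -0.001 -0.001]
[-0.03, 0.03, 1.27]
```

View pics/w21.png

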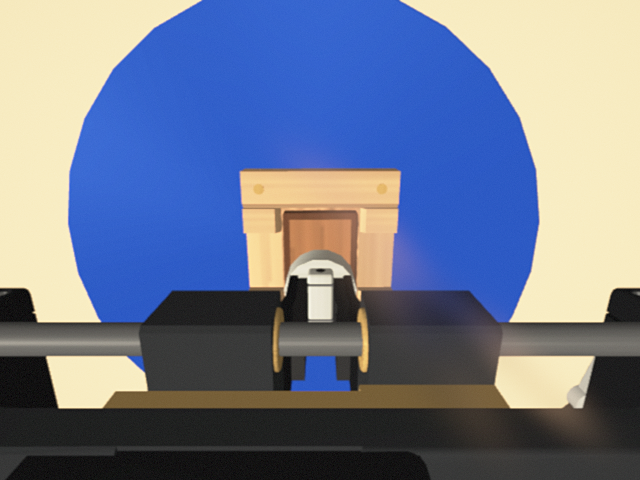

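View pics/s21.png

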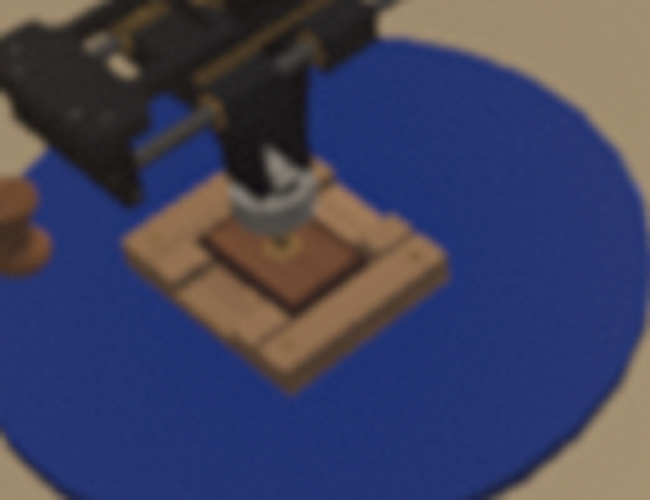

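```bash
python3 -m creep '{"dp":[[-0.03,0.02,0.3],[0,0,0.3],[0,0,0.3],[0,0,0.3],[0,0,0.3],[0,0,0.2],[0,0,0],[0,0,0]],"rotation":[[0,0,0],[0,0,0],[0,0,0],[0,0,0],[0,0,0],[0,0,0],[0,0,0],[0,0,0]],"fingers":[0,0,0,0,0,0,0,0]}'
```

```text
clock: 27.65
eef_pos: [0.5119, -0.2346, 0.03]
orientation: [[0.529, -0.848, 0.0], [-0.848, -0.529, -0.0], [0.0, -0.0, -1.0]]
contact_force: [-0.2, -0.6, 0.1]
opening: 0.129
```

```bash
python3 -m creep '{"dp":[[0,0,0.1],[0,0,0.1],[0,0,0.1],[0,0,0.1],[0,0,0],[0,0,0],[0,0,0],[0,0,0]],"rotation":[[0,0,0],[0,0,0],[0,0,0],[0,0,0],[0,0,0],[0,0,0],[0,0,0],[0,0,0]],"fingers":[0,0,0,0,0,0,0,0]}'; python3 -c "
from h import *
st()"
```

```text
clock: 28.45
eef_pos: [0.5123, -0.235, 0.0267]
orientation: [[0.529, -0.849, 0.001], [-0.849, -0.529, -0.001], [0.001, -0.0, -1.0]]
contact_force: [-0.8, -0.9, 5.2]
opening: 0.132
t 28.45 pos [ 0.5123 -0.235   0.0267] yaw -58.05 zax [ 0.001 -0.001 -1.   ] F [-0.77 -0.9   5.2 ] open 0.132
```

```bash
python3 -m creep '{"dp":[[0,0,0.1],[0,0,0.1],[0,0,0.1],[0,0,0],[0,0,0],[0,0,0],[0,0,0],[0,0,0]],"rotation":[[0,0,0],[0,0,0],[0,0,0],[0,0,0],[0,0,0],[0,0,0],[0,0,0],[0,0,0]],"fingers":[0,0,0,0,0,0,0,0]}'; python3 -c "
from h import *
st()"
```

```text
clock: 29.25
eef_pos: [0.5118, -0.2345, 0.0229]
orientation: [[0.529, -0.848, -0.0], [-0.848, -0.529, 0.0], [-0.0, 0.0, -1.0]]
contact_force: [-1.0, 0.7, -0.3]
opening: 0.134
t 29.25 pos [ 0.5118 -0.2345  0.0229] yaw -58.04 zax [-0.  0. -1.] F [-0.96  0.7  -0.3 ] open 0.134
```

Force dropped from 5 N to 0 at 0.0229, so the click has passed. I'll press on gently until the rim seats.

```bash
python3 -m creep '{"dp":[[0,0,0.1],[0,0,0.1],[0,0,0],[0,0,0],[0,0,0],[0,0,0],[0,0,0],[0,0,0]],"rotation":[[0,0,0],[0,0,0],[0,0,0],[0,0,0],[0,0,0],[0,0,0],[0,0,0],[0,0,0]],"fingers":[0,0,0,0,0,0,0,0]}'; python3 -c "
from h import *
st()"
```

```text
clock: 30.05
eef_pos: [0.5119, -0.2346, 0.0212]
orientation: [[0.529, -0.848, 0.0], [-0.848, -0.529, -0.0], [0.0, -0.0, -1.0]]
contact_force: [-0.1, 0.4, 1.3]
opening: 0.133
t 30.05 pos [ 0.5119 -0.2346  0.0212] yaw -58.04 zax [ 0. -0. -1.] F [-0.13  0.38  1.35] open 0.133
```

```bash
python3 -m creep '{"dp":[[0,0,0.05],[0,0,0.05],[0,0,0.05],[0,0,0],[0,0,0],[0,0,0],[0,0,0],[0,0,0]],"rotation":[[0,0,0],[0,0,0],[0,0,0],[0,0,0],[0,0,0],[0,0,0],[0,0,0],[0,0,0]],"fingers":[0,0,0,0,0,0,0,0]}'; python3 -c "
from h import *
st()"
```

```text
clock: 30.85
eef_pos: [0.5119, -0.2346, 0.0211]
orientation: [[0.529, -0.848, 0.0], [-0.848, -0.529, -0.001], [0.001, 0.0, -1.0]]
contact_force: [-4.4, 1.2, 11.8]
opening: 0.131
t 30.85 pos [ 0.5119 -0.2346  0.0211] yaw -58.05 zax [ 0.    -0.001 -1.   ] F [-4.39  1.19 11.81] open 0.131
```

```bash
python3 -m creep '{"dp":[[0,0,0.05],[0,0,0],[0,0,0],[0,0,0],[0,0,0],[0,0,0],[0,0,0],[0,0,0]],"rotation":[[0,0,0],[0,0,0],[0,0,0],[0,0,0],[0,0,0],[0,0,0],[0,0,0],[0,0,0]],"fingers":[0,0,0,0,0,0,0,0]}'; python3 -c "
from h import *
st();im=ctrl.grab_frame('wrist');a=cv2.resize(im[160:330,230:410,::-1],None,fx=2.5,fy=2.5,interpolation=2)
im=ctrl.grab_frame('scene');b=cv2.resize(im[225:300,180:255,::-1],(340,425),interpolation=2);cv2.imwrite('pics/f.png',np.hstack([a,b[:a.shape[0]]]));
im=ctrl.grab_frame('top');cv2.imwrite('pics/top_f.png',im[:,:,::-1]);st()"
```

```text
clock: 31.65
eef_pos: [0.5119, -0.2346, 0.021]
orientation: [[0.529, -0.848, -0.0], [-0.848, -0.529, -0.001], [0.001, 0.0, -1.0]]
contact_force: [-4.1, 1.4, 14.7]
opening: 0.135
t 31.65 pos [ 0.5119 -0.2346  0.021 ] yaw -58.04 zax [-0.    -0.001 -1.   ] F [-4.06  1.44 14.69] open 0.135
t 31.8 pos [ 0.5119 -0.2346  0.021 ] yaw -58.05 zax [-0.    -0.001 -1.   ] F [-4.78  1.8  15.03] open 0.132
```

View pics/f.png

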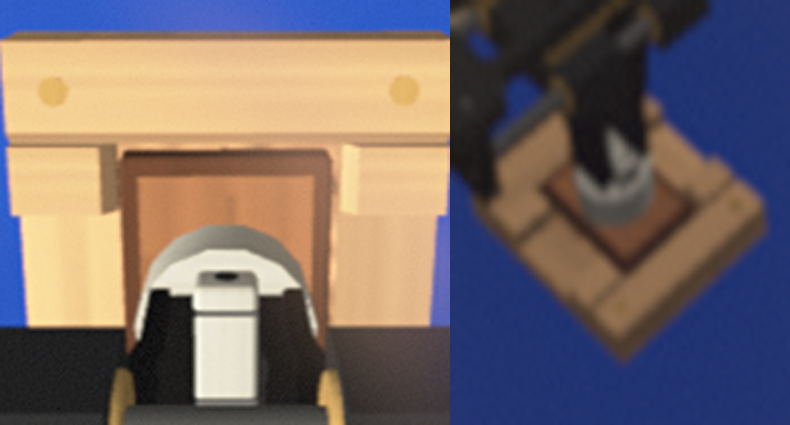

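View pics/top_f.png

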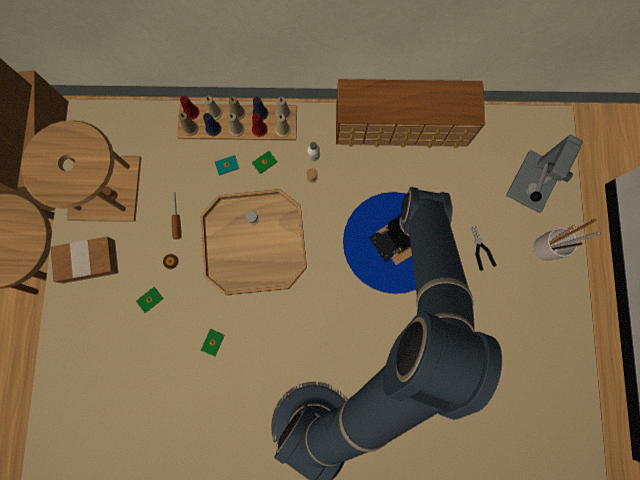

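The cap's rim rests on the plaque at (230,235) in the left crop. The bridge runs along the plaque, the plaque is level in the pocket, and the bystanders in view haven't moved; the arm hides the bobbin in this picture. Steady 15 N. Handing in.

```bash
python3 -c "
from h import *
print(ctrl.close_job());st()"
```

```text
the job is handed in; nothing more can be done
None
the job is handed in; nothing more can be done
```

The plaque is seated in the pocket, stud up, and the cap is pressed home on its stud with the bridge along the plaque's length. I handed the job in at about 32 s, with the fingers still on the cap pressing down at about 15 N; it reports no verdict.

**First grasp failed:** the fingers closed above the plaque without touching it. The real fingertips end about 24 mm higher than the reported TCP. I measured this in the pictures and by touching the tray floor, and used the offset from then on.

**Last checks:**
- **Plaque:** before I fetched the cap, the picture showed it flat and square in the pocket, and the later ones agree.
- **Cap:** the force rose to about 5 N, dropped to zero at the click, then rose again at reported z 0.021. That is within about 0.4 mm of the worked-out home height.
- **Forces:** at the end there was also a sideways force of about 5 N on the tool. No reading came near 60 N, though force was only read at the end of each move.
- **Bystanders:** the top view showed no movement. The arm hides the bobbin in that last picture, so I did not see it again after the cap was pressed.

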